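Pack the fabric-stamp totes on their carrier and lock it

TASK

Put every fabric stamp upright on the floor of one of the totes, and stack all three totes squarely on the white carrier, each turned so that its orange end is opposite to the orange end of what is directly under it (the first one opposite to the carrier's), so that they stand on one another and do not nest. When the pile is complete, press the red lock lever down until its detent holds it down by itself. Leave the other things on the table where they are.

Things in the scene. Friction and masses are not known exactly. Their poses are not given: they have to be found in the camera images.
- tote_a: grey open stack-nest tote, 184 long (x) x 68 wide (y) x 62 high, 0.2 kg, ORANGE end at +x; origin: centre of underside, z up. All three totes are alike. A foot (166 x 42, up to 25 high) has a wider upper part with upright sides (outer faces at y +-34, z 25 to 62), to be gripped across the 68 width at mid length. Floor 3 thick; well in the foot 160 x 36 inside, above z 28 it is 177 x 62
- tote_b: like tote_a. Stacking: four ledges at the rim leave 47 across the width. The foot has ribs, 57 over both, 4 above the underside. Orange end OPPOSITE to that of the tote or carrier beneath: the ribs rest on its ledges, 58 higher per tote, the foot entering 4 deep with 2.5 play each side, 5 lengthwise. Orange ends the same way: the ribs pass the ledges and it nests 21 lower
- tote_c: like tote_a. A well takes two stamps end to end, lengthwise on its floor (centres 36 either side of the middle); the 44 high stamps then stay clear of a tote stacked on top
- tote_a_orange (a point): middle of the orange end of tote_a: 92 along +x from its middle, 50 above its underside
- tote_b_orange (a point): middle of the orange end of tote_b: 92 along +x from its middle, 50 above its underside
- tote_c_orange (a point): middle of the orange end of tote_c: 92 along +x from its middle, 50 above its underside
- stamp_1: hand stamp for fabric: wooden block 60 (its x) x 30 (its y) x 14 high with a red band, and on top of it a red upright round knob 20 in diameter, from 14 to 44 above the underside; about 60 g; origin: centre of the underside, z up. May be absent (None).
- stamp_2: hand stamp for fabric: wooden block 60 (its x) x 30 (its y) x 14 high with a blue band, and on top of it a blue upright round knob 20 in diameter, from 14 to 44 above the underside; about 60 g; origin: centre of the underside, z up. May be absent (None).
- stamp_3: hand stamp for fabric: wooden block 60 (its x) x 30 (its y) x 14 high with a yellow band, and on top of it a yellow upright round knob 20 in diameter, from 14 to 44 above the underside; about 60 g; origin: centre of the underside, z up. May be absent (None).
- stamp_4: hand stamp for fabric: wooden block 60 (its x) x 30 (its y) x 14 high with a green band, and on top of it a green upright round knob 20 in diameter, from 14 to 44 above the underside; about 60 g; origin: centre of the underside, z up. May be absent (None).
- stamp_5: hand stamp for fabric: wooden block 60 (its x) x 30 (its y) x 14 high with a white band, and on top of it a white upright round knob 20 in diameter, from 14 to 44 above the underside; about 60 g; origin: centre of the underside, z up. May be absent (None).
- carrier: white carrier base fixed to the table, 200 (x) x 84 x 34 high; origin: centre of underside, z up. Its top is like a tote's mouth, with the same four ledges, tops 34 up, and an orange strip at +x. The first tote stands on it with its orange end at the carrier's -x end, underside 30 above the table, the second 88, the third 146, all centred over the carrier's origin
- carrier_orange (a point): middle of the carrier's orange end, 95 along its +x, 34 up
- lock (a joint): sprung lock lever at the carrier's +x end, pivoted 128 from its origin and 45 up, pointing to +x and upward; 0 when up, grows as pressed down (rad), end stop 0.41. Pressed past about 0.2 to 0.3, a brass ball detent snaps over it and holds it down by itself at about 0.31 to 0.34; let go earlier, it springs up. Takes 12 to 15 N on the pad, most near 0.1
- lock_pad (a point): middle of the top face of the red pad, 28 x 36, on the lever's free end, 85 from the pivot; about 70 above the table when up, 42 when held down; it moves with the lever
- mug: bystander: blue mug 72 wide, 85 high; origin: centre of underside
- phone: bystander: dark phone 150 x 72 x 9; origin: centre of underside
- pencil: bystander: red pencil 175 long; origin: centre of underside
- scissors: bystander: scissors about 175 long; origin near the middle, underside
- cutter: bystander: yellow rotary cutter about 145 long; origin near the middle, underside
- spool: bystander: red thread spool 48 wide, 60 high, standing; origin: centre of underside
Not all that is in view belongs to the job. What is shaped like the stamp_5 but pink or turquoise is not meant.

How it is judged (in metres and radians):
On the way, in this order (a step that is already met when the one before it is completed fails the run):
1. all stamps present are in totes, and the three totes stand stacked on the carrier with alternating facing (((x of tote_a in the frame of carrier between -0.015 and 0.015 m and y of tote_a in the frame of carrier between -0.01 and 0.01 m and z of tote_a in the frame of carrier between 0.024 and 0.036 m and angle between tote_a's own z axis and vertical below 0.06 rad and x of tote_a_orange in the frame of carrier below -0.07 m and linear speed of tote_a below 0.02 m/s) or (x of tote_b in the frame of carrier between -0.015 and 0.015 m and y of tote_b in the frame of carrier between -0.01 and 0.01 m and z of tote_b in the frame of carrier between 0.024 and 0.036 m and angle between tote_b's own z axis and vertical below 0.06 rad and x of tote_b_orange in the frame of carrier below -0.07 m and linear speed of tote_b below 0.02 m/s) or (x of tote_c in the frame of carrier between -0.015 and 0.015 m and y of tote_c in the frame of carrier between -0.01 and 0.01 m and z of tote_c in the frame of carrier between 0.024 and 0.036 m and angle between tote_c's own z axis and vertical below 0.06 rad and x of tote_c_orange in the frame of carrier below -0.07 m and linear speed of tote_c below 0.02 m/s)) and ((x of tote_a in the frame of carrier between -0.015 and 0.015 m and y of tote_a in the frame of carrier between -0.01 and 0.01 m and z of tote_a in the frame of carrier between 0.082 and 0.094 m and angle between tote_a's own z axis and vertical below 0.06 rad and x of tote_a_orange in the frame of carrier above 0.07 m and linear speed of tote_a below 0.02 m/s) or (x of tote_b in the frame of carrier between -0.015 and 0.015 m and y of tote_b in the frame of carrier between -0.01 and 0.01 m and z of tote_b in the frame of carrier between 0.082 and 0.094 m and angle between tote_b's own z axis and vertical below 0.06 rad and x of tote_b_orange in the frame of carrier above 0.07 m and linear speed of tote_b below 0.02 m/s) or (x of tote_c in the frame of carrier between -0.015 and 0.015 m and y of tote_c in the frame of carrier between -0.01 and 0.01 m and z of tote_c in the frame of carrier between 0.082 and 0.094 m and angle between tote_c's own z axis and vertical below 0.06 rad and x of tote_c_orange in the frame of carrier above 0.07 m and linear speed of tote_c below 0.02 m/s)) and ((x of tote_a in the frame of carrier between -0.015 and 0.015 m and y of tote_a in the frame of carrier between -0.01 and 0.01 m and z of tote_a in the frame of carrier between 0.14 and 0.152 m and angle between tote_a's own z axis and vertical below 0.06 rad and x of tote_a_orange in the frame of carrier below -0.07 m and linear speed of tote_a below 0.02 m/s) or (x of tote_b in the frame of carrier between -0.015 and 0.015 m and y of tote_b in the frame of carrier between -0.01 and 0.01 m and z of tote_b in the frame of carrier between 0.14 and 0.152 m and angle between tote_b's own z axis and vertical below 0.06 rad and x of tote_b_orange in the frame of carrier below -0.07 m and linear speed of tote_b below 0.02 m/s) or (x of tote_c in the frame of carrier between -0.015 and 0.015 m and y of tote_c in the frame of carrier between -0.01 and 0.01 m and z of tote_c in the frame of carrier between 0.14 and 0.152 m and angle between tote_c's own z axis and vertical below 0.06 rad and x of tote_c_orange in the frame of carrier below -0.07 m and linear speed of tote_c below 0.02 m/s)) and ((x of stamp_1 in the frame of tote_a between -0.06 and 0.06 m and y of stamp_1 in the frame of tote_a between -0.012 and 0.012 m and z of stamp_1 in the frame of tote_a between -0.003 and 0.009 m and angle between stamp_1's own z axis and vertical below 0.15 rad) or (x of stamp_1 in the frame of tote_b between -0.06 and 0.06 m and y of stamp_1 in the frame of tote_b between -0.012 and 0.012 m and z of stamp_1 in the frame of tote_b between -0.003 and 0.009 m and angle between stamp_1's own z axis and vertical below 0.15 rad) or (x of stamp_1 in the frame of tote_c between -0.06 and 0.06 m and y of stamp_1 in the frame of tote_c between -0.012 and 0.012 m and z of stamp_1 in the frame of tote_c between -0.003 and 0.009 m and angle between stamp_1's own z axis and vertical below 0.15 rad)) and ((x of stamp_2 in the frame of tote_a between -0.06 and 0.06 m and y of stamp_2 in the frame of tote_a between -0.012 and 0.012 m and z of stamp_2 in the frame of tote_a between -0.003 and 0.009 m and angle between stamp_2's own z axis and vertical below 0.15 rad) or (x of stamp_2 in the frame of tote_b between -0.06 and 0.06 m and y of stamp_2 in the frame of tote_b between -0.012 and 0.012 m and z of stamp_2 in the frame of tote_b between -0.003 and 0.009 m and angle between stamp_2's own z axis and vertical below 0.15 rad) or (x of stamp_2 in the frame of tote_c between -0.06 and 0.06 m and y of stamp_2 in the frame of tote_c between -0.012 and 0.012 m and z of stamp_2 in the frame of tote_c between -0.003 and 0.009 m and angle between stamp_2's own z axis and vertical below 0.15 rad)) and ((x of stamp_3 in the frame of tote_a between -0.06 and 0.06 m and y of stamp_3 in the frame of tote_a between -0.012 and 0.012 m and z of stamp_3 in the frame of tote_a between -0.003 and 0.009 m and angle between stamp_3's own z axis and vertical below 0.15 rad) or (x of stamp_3 in the frame of tote_b between -0.06 and 0.06 m and y of stamp_3 in the frame of tote_b between -0.012 and 0.012 m and z of stamp_3 in the frame of tote_b between -0.003 and 0.009 m and angle between stamp_3's own z axis and vertical below 0.15 rad) or (x of stamp_3 in the frame of tote_c between -0.06 and 0.06 m and y of stamp_3 in the frame of tote_c between -0.012 and 0.012 m and z of stamp_3 in the frame of tote_c between -0.003 and 0.009 m and angle between stamp_3's own z axis and vertical below 0.15 rad)) and ((x of stamp_4 in the frame of tote_a between -0.06 and 0.06 m and y of stamp_4 in the frame of tote_a between -0.012 and 0.012 m and z of stamp_4 in the frame of tote_a between -0.003 and 0.009 m and angle between stamp_4's own z axis and vertical below 0.15 rad) or (x of stamp_4 in the frame of tote_b between -0.06 and 0.06 m and y of stamp_4 in the frame of tote_b between -0.012 and 0.012 m and z of stamp_4 in the frame of tote_b between -0.003 and 0.009 m and angle between stamp_4's own z axis and vertical below 0.15 rad) or (x of stamp_4 in the frame of tote_c between -0.06 and 0.06 m and y of stamp_4 in the frame of tote_c between -0.012 and 0.012 m and z of stamp_4 in the frame of tote_c between -0.003 and 0.009 m and angle between stamp_4's own z axis and vertical below 0.15 rad)) and ((x of stamp_5 in the frame of tote_a between -0.06 and 0.06 m and y of stamp_5 in the frame of tote_a between -0.012 and 0.012 m and z of stamp_5 in the frame of tote_a between -0.003 and 0.009 m and angle between stamp_5's own z axis and vertical below 0.15 rad) or (x of stamp_5 in the frame of tote_b between -0.06 and 0.06 m and y of stamp_5 in the frame of tote_b between -0.012 and 0.012 m and z of stamp_5 in the frame of tote_b between -0.003 and 0.009 m and angle between stamp_5's own z axis and vertical below 0.15 rad) or (x of stamp_5 in the frame of tote_c between -0.06 and 0.06 m and y of stamp_5 in the frame of tote_c between -0.012 and 0.012 m and z of stamp_5 in the frame of tote_c between -0.003 and 0.009 m and angle between stamp_5's own z axis and vertical below 0.15 rad))), for 0.3 s.
2. after that, the lock lever is pressed down past its detent (value of joint lock above 0.27 rad), for 0.3 s.
At the end, for the whole second after the job is handed in: Totes piled centred on the carrier (15 mm lengthwise, 10 mm sideways) at 30, 88, 146 mm (each 6 mm), level to 0.06 rad, at rest, orange ends alternating; every stamp upright (0.15 rad) on a tote floor (6 mm); lock lever staying beyond 0.27 rad (all of step 1 and value of joint lock above 0.27 rad); the robot touches nothing.
It fails at once if a bystander is moved more than 4 cm (distance of any of mug, phone, pencil, scissors, cutter, spool from where it was at the start of the episode above 0.04 m).
Of stamp_1, stamp_2, stamp_3, stamp_4, stamp_5 only 3 to 5 are there at a start; the rules pass over those that are not, and their reading is None.
At some moment in a run one of stamp_1, stamp_2, stamp_3, stamp_4, stamp_5 may be knocked a few centimetres aside while the robot is not near it.
Once in a run the grip may slacken for a moment while it holds something.
It also fails if it takes over 210 s, if anything falls off the work surface, if the arm or the gripper's body presses on something with over 40 N, if the wrist force passes 120 N, or if a joint passes its speed limit or range.

ROBOT

A 6-joint arm with a two-finger parallel gripper is mounted at the origin on the work surface. World frame = base frame: x ahead of the robot, y to its left, z up, the work surface at z = 0. Lengths are in mm, angles in rad, forces in N, time in s.
With the tool pointing down it reaches from about 350 to 950 mm from the base axis. Payload 17.4 kg.
Tool frame: the origin (TCP) lies on the centre line of the jaws, within the pads' length; the fingertips stand 8 mm ahead of it and the grasp point (between the pads) lies 11 mm behind it; y points along the fingers, x is the direction in which the jaws open and shut, and the axes are right-handed (so a half turn about y gives the same grasp; the last joint's range is limited). The gripper opens to 93 mm and grips with 3 to 60 N. Pads are 15 mm wide; open, the fingers measure 128 mm over their backs; the gripper's body (75 mm by 188 mm) begins 65 mm behind the grasp point.
Start: joints at [1.191, 0.116, 1.442, -0, 1.584, -0.038], TCP at [226.257, 635.956, 226.646] pointing down, gripper open.
Joint ranges: [-2.83, 2.83], [-0.83, 2.19], [0.07, 2.5], [-1.14, 4.28], [0.01, 3], [-2.97, 2.97]. Speed limits (rad/s): [1.89, 1.89, 2.22, 3.14, 3.14, 3.14].

INTERFACE

Orientations are given as [roll, pitch, yaw] about the fixed x, y, z axes, in that order (R = Rz(yaw) Ry(pitch) Rx(roll)).
In Python, from rig import sense, vision, order gives the robot as it stands.
- The arm moves only by the tool move_arm, never from a script. Its argument "moves" is a list that holds one entry, the list of rows, each a list of 4 numbers: the shift along the tool's x, y, z in m, then the turn about the tool's y in degrees. A call has 1 to 8 rows; each row shifts and turns the commanded pose from where the row before left it, along the tool's axes as they then stand; what a row does not reach is not made up. A row lasts 1/8 s, in which the tool goes at most 62.5 mm and 10.7 degrees, less where a joint would pass 70% of its speed; a pose out of reach is approached as far as the arm can. A call with a gripper value outside its range is refused whole. "gripper" is the closure, from -1 (fully open) to 1 (shut), so that 0 is half open, set as the call begins (left out, the last holds). The fingers move at their own pace and stop on an object; "grip_force" is the grip in N (left out, the last holds). Time passes only in rows, so rows that do not move let the fingers close. It gives the time, the measured TCP pose, the force and the opening at its end, in the units of the state.
- sense(): the state, without advancing time (a new reading comes with each control period).
- vision.get_image(name): name is "scene" or "top" or "wrist"; returns a dict with "img" (400x640x3 uint8, red, green, blue), "vertical_fov" (degrees; the focal length in pixels is half the picture's height over the tangent of half this angle, whatever the lens; pixels are square), "cx", "cy" (the principal point, pixels), "k1" (the pictures are not rectified: a ray, as slopes to the right and down, at radius r is drawn at 1 + k1 r^2 times it, then the intrinsics apply), "pose" (4x4, takes a point from camera to world coordinates). Camera axes: x right, y down, z forward; pixel columns grow to the right and rows downward; lengths in mm; the calibration is good to about 2 mm. A picture is of the moment at which its call begins. There is no depth.
- order.finish_job(): hands the job in, once; it reports no verdict.
The state is a dict: "time_s": time; "joints": joint angles; "dq": joint speeds; "effort": joint torques, N m; "eef_pos": TCP position; "orientation": TCP orientation; "ft_force": force on the tool from outside, world axes, zero at the start; "wrist_torque": the same for the moment, N m; "gripper_width": finger opening in mm.
Only numpy, scipy, OpenCV 4.12 (cv2) and the standard library are available. Lean on these libraries where they do the work, as an engineer would, in place of code of your own. Each camera call takes 0.05 s, during which the arm holds its last target. There are 200 camera calls.

## Working session

There is one attempt and no reset: what is moved stays moved. The work goes in short steps, Python scripts to look and compute and a tool call to move; the robot and the scene stay as the last step left them, time stands still between calls to the robot, and variables do not carry over. Pictures are saved under pics/ and viewed, about 12 in all and at most 16, crops included, and the job is handed in when it is done.

Besides the shell and the picture viewer there is one more tool, called as name([rows], argument=value, ...), one row to a line, values as JSON. move_arm: Moves the arm, as the interface text tells. Its arguments: {"type":"object","properties":{"moves":{"type":"array"},"gripper":{"type":"number"},"grip_force":{"type":"number"}},"required":["moves"]}

```bash
mkdir -p pics; ls
cat > h.py <<'E'
import numpy as np, cv2, json
from rig import sense, vision, order
def K(d):
    f=d["img"].shape[0]/2/np.tan(np.radians(d["vertical_fov"])/2); return f
def snap(name,fn=None):
    d=vision.get_image(name); 
    if fn:
        cv2.imwrite("pics/"+fn+".png",cv2.cvtColor(d["img"],cv2.COLOR_RGB2BGR)); np.save("pics/"+fn+".npy",d,allow_pickle=True)
    return d
def load(fn): return np.load("pics/"+fn+".npy",allow_pickle=True).item()
def ray(d,u,v):
    f=K(d); p=np.array([(u-d["cx"])/f,(v-d["cy"])/f]); q=p.copy()
    for _ in range(30): q=p/(1+d["k1"]*(q@q))
    T=np.array(d["pose"]); return T[:3,3],T[:3,:3]@np.array([q[0],q[1],1])
def at(d,u,v,z):
    o,r=ray(d,u,v); return o+r*(z-o[2])/r[2]
def proj(d,P):
    T=np.array(d["pose"]); c=T[:3,:3].T@(np.array(P,float)-T[:3,3]); q=c[:2]/c[2]; q=q*(1+d["k1"]*(q@q)); f=K(d)
    return np.array([d["cx"]+f*q[0],d["cy"]+f*q[1]])
def crop(fn,out,u0,v0,u1,v1,s):
    im=cv2.imread("pics/"+fn+".png")[v0:v1,u0:u1]; cv2.imwrite("pics/"+out+".png",cv2.resize(im,None,fx=s,fy=s,interpolation=cv2.INTER_CUBIC))
E
python3 - <<'E'
from h import *
s=sense(); print(s)
for n in("top","scene"):
    d=snap(n,n+"0"); print(n,d["vertical_fov"],d["cx"],d["cy"],d["k1"],np.round(d["pose"],3).tolist())
im=cv2.imread("pics/top0.png"); cv2.imwrite("pics/top0b.png",cv2.resize(im,(800,500),interpolation=cv2.INTER_CUBIC))
E
```

```text
pics
{'time_s': 0.0, 'joints': array([ 1.19121904e+00,  1.16483995e-01,  1.44228506e+00,  1.28848791e-05,
        1.58401555e+00, -3.78286214e-02]), 'dq': array([-0.00039862, -0.00059245, -0.00277504, -0.00036827, -0.00031042,
        0.0001764 ]), 'effort': array([-1.08755859e-03, -7.21281052e+01, -6.22596502e+01,  7.77655444e-02,
        2.42537842e-02, -1.13073422e-04]), 'eef_pos': array([226.16216667, 635.76334273, 225.89423193]), 'orientation': array([-1.57073837e+00,  1.19061870e-03,  1.22904786e+00]), 'ft_force': array([-0.93034156,  0.27284907, -0.64387155]), 'wrist_torque': array([ 0.00639819, -0.03620067, -0.0160044 ]), 'gripper_width': 93.04178828527057}
top 49.42008965063031 323.8855699937822 198.44696193149665 -0.08236003221723802 [[-0.008, -0.999, 0.053, 515.441], [-1.0, 0.008, 0.017, -162.509], [-0.017, -0.053, -0.998, 1189.242], [0.0, 0.0, 0.0, 1.0]]
scene 51.49152436078147 330.15112362712836 204.88432976526397 0.03161721604390551 [[-0.21, 0.597, -0.775, 1454.372], [0.978, 0.13, -0.164, 46.606], [0.003, -0.792, -0.611, 750.286], [0.0, 0.0, 0.0, 1.0]]
```

View pics/top0b.png

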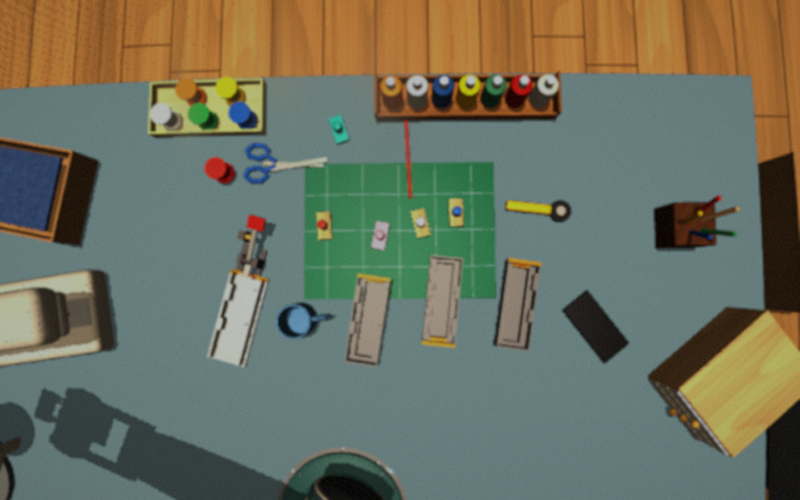

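View pics/scene0.png

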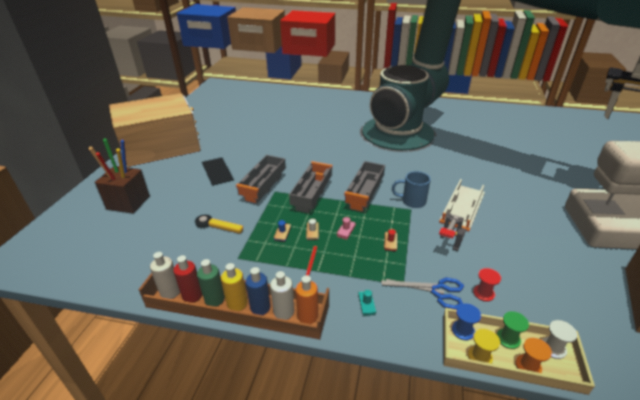

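The top view shows three stamps on the mat: red (323,224), white (420,220) and blue (457,210). The pink and turquoise ones are decoys. The totes lie separately, with orange far, near and far from left to right. The carrier's orange end is at the far side, with the red pad at (256,223). Next I'll measure enlarged crops.

Run:
```python
from h import *
crop("top0","c1",160,165,290,300,6)
crop("top0","c2",270,195,440,300,4.7)
crop("top0","c3",245,150,385,205,5.7)
```

```text
(no output)
```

View pics/c1.png

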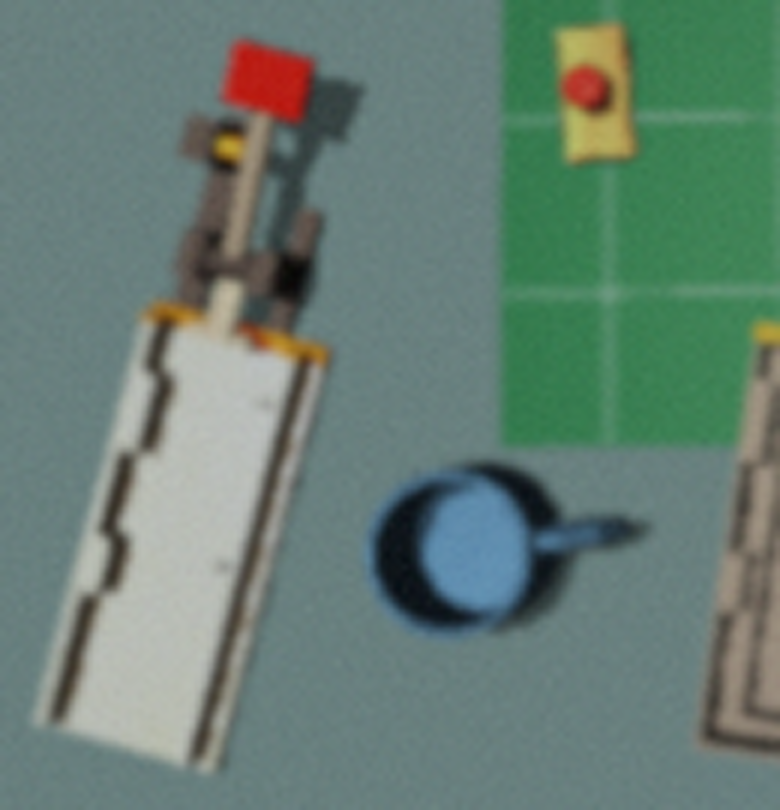

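View pics/c2.png

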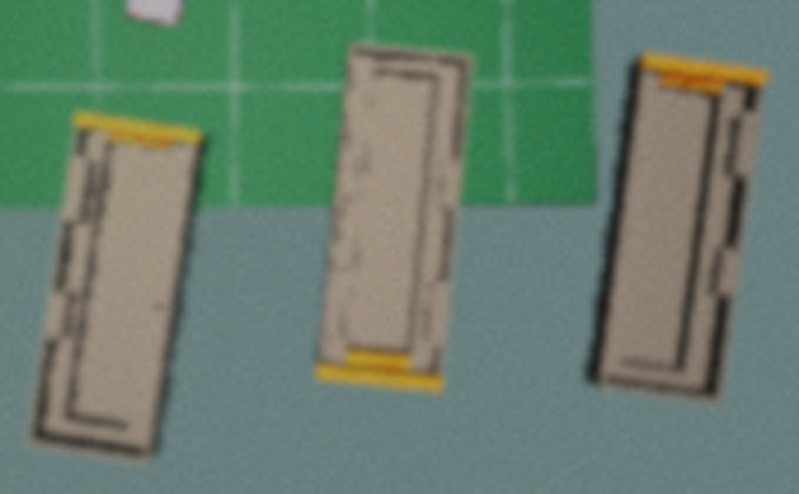

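View pics/c3.png

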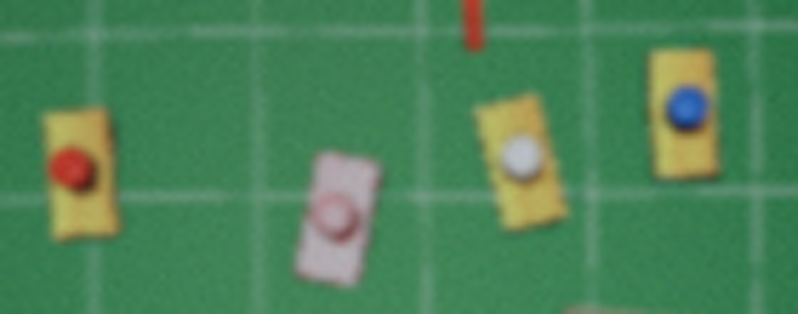

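```bash
cat > m0.py <<'E'
from h import *
d=load("top0")
def w(p,s,o,z): return at(d,(p[0]+.5)/s-.5+o[0],(p[1]+.5)/s-.5+o[1],z)[:2]
def rect(name,pts,s,o,z):
    P=np.array([w(p,s,o,z) for p in pts]); c=P.mean(0)
    L=((P[0]+P[1])-(P[2]+P[3]))/2; W=((P[1]+P[2])-(P[0]+P[3]))/2
    print(name,"c",c.round(1),"L %.1f W %.1f ang L %.2f deg, W+90 %.2f"%(np.hypot(*L),np.hypot(*W),np.degrees(np.arctan2(L[1],L[0])),np.degrees(np.arctan2(W[1],W[0]))+90))
c1=(6,(160,165));c2=(4.7,(270,195));c3=(5.7,(245,150))
rect("carrier",[(150,308),(330,352),(218,770),(37,722)],*c1,34)
rect("pad",[(237,40),(315,65),(298,122),(222,100)],*c1,70)
print("mug",w((450,550),*c1,85),"handle",w((645,527),*c1,50))
rect("tL",[(75,113),(203,135),(153,458),(32,440)],*c2,62)
rect("tM",[(350,45),(470,58),(443,388),(316,378)],*c2,62)
rect("tR",[(640,57),(768,75),(718,398),(593,383)],*c2,62)
for n,p,k in(("red",[(43,113),(107,107),(120,235),(54,240)],(72,168)),("white",[(475,106),(541,95),(568,218),(505,230)],(521,156)),("blue",[(650,50),(716,50),(718,178),(655,180)],(686,106))):
    rect(n,p,*c3,14); print("  knob",w(k,*c3,44).round(1))
E
python3 m0.py
```

```text
carrier c [430.3 216.9] L 192.6 W 85.1 ang L -15.37 deg, W+90 -13.93
pad c [630.9 168.6] L 26.4 W 35.9 ang L -15.03 deg, W+90 -17.31
mug [428.88918945  84.58032073] handle [435.9515849    6.41978749]
tL c [428.5 -65.8] L 180.4 W 69.6 ang L -8.49 deg, W+90 -9.36
tM c [ 465.6 -219.8] L 182.8 W 68.2 ang L -5.84 deg, W+90 -5.77
tR c [ 458.1 -376.7] L 180.4 W 70.5 ang L -9.41 deg, W+90 -7.98
red c [630.   34.2] L 61.6 W 31.4 ang L 5.47 deg, W+90 4.25
  knob [629.8  33.4]
white c [ 633.5 -176.8] L 60.6 W 31.2 ang L 12.41 deg, W+90 9.63
  knob [ 633.3 -175.9]
blue c [ 655.6 -254.5] L 61.8 W 30.7 ang L 0.77 deg, W+90 0.40
  knob [ 656.  -252.7]
```

```bash
cat > plan.py <<'E'
# usage: plan.py x y z yaw[ step] ...  (one quoted waypoint each); prints rows from the measured pose
import sys; from h import *
def pose():
    s=sense(); return np.array(s["eef_pos"],float),np.degrees(s["orientation"][2]),s
def rows(p,yaw,wps):
    out=[]
    for w in wps:
        v=[float(t) for t in w.split()]; T=np.array(v[:3]); Y=v[3]; st=v[4] if len(v)>4 else 50
        dy=(Y-yaw+180)%360-180
        if abs(Y-yaw)>180.5 : dy=dy
        n=max(1,int(np.ceil(max(np.linalg.norm(T-p)/st,abs(dy)/10))))
        p0=p.copy(); y0=yaw
        for i in range(1,n+1):
            g=p0+(T-p0)*i/n; a=np.radians(yaw)
            X=np.array([np.cos(a),np.sin(a),0]);Z=np.array([-np.sin(a),np.cos(a),0])
            e=g-p; r=np.round([e@X/1000,-e[2]/1000,e@Z/1000],4); t=round(-(y0+dy*i/n-yaw),1)
            out.append([float(k) for k in r]+[t]); p=p+1000*(r[0]*X+r[2]*Z+r[1]*np.array([0,0,-1])); yaw-=t
    return out,p,yaw
if __name__=="__main__":
    p,yaw,s=pose(); print("now",p.round(1),"yaw %.2f"%yaw,"t",s["time_s"],"w %.1f"%s["gripper_width"])
    o,p,y=rows(p,yaw,sys.argv[1:])
    for i in range(0,len(o),8): print(o[i:i+8])
    print("end",p.round(1),round(y,1))
E
python3 plan.py "600 33 230 4.9"
```

```text
now [226.2 635.8 226. ] yaw 70.42 t 0.1 w 93.1
[[-0.0295, -0.0003, -0.0369, np.float64(4.4)], [-0.0266, -0.0002, -0.0392, np.float64(4.3)], [-0.0236, -0.0003, -0.0409, np.float64(4.4)], [-0.0203, -0.0003, -0.0427, np.float64(4.4)], [-0.0171, -0.0002, -0.0441, np.float64(4.3)], [-0.0136, -0.0003, -0.0453, np.float64(4.4)], [-0.0102, -0.0003, -0.0462, np.float64(4.4)], [-0.0066, -0.0002, -0.0468, np.float64(4.3)]]
[[-0.0031, -0.0003, -0.0472, np.float64(4.4)], [0.0006, -0.0003, -0.0473, np.float64(4.4)], [0.0042, -0.0002, -0.0471, np.float64(4.3)], [0.0077, -0.0003, -0.0466, np.float64(4.4)], [0.0113, -0.0002, -0.0459, np.float64(4.4)], [0.0147, -0.0003, -0.045, np.float64(4.3)], [0.0181, -0.0003, -0.0436, np.float64(4.4)]]
end [600.  33. 230.] 4.9
```

move_arm([
  [[-0.0295,0,-0.037,4.4],[-0.0265,0,-0.039,4.3],[-0.0235,0,-0.041,4.4],[-0.02,0,-0.0425,4.4],[-0.017,0,-0.044,4.3],[-0.0135,0,-0.0455,4.4],[-0.01,0,-0.046,4.4],[-0.0065,0,-0.047,4.3]],
], gripper=0, grip_force=15)

```text
time_s: 1.1
eef_pos: [426.6, 313.9, 226.5]
orientation: [-1.571, 0.0, 0.617]
ft_force: [0.4, 0.7, 0.6]
gripper_width: 46.8
```

move_arm([
  [[-0.003,0,-0.047,4.4],[0.0005,0,-0.0475,4.4],[0.004,0,-0.047,4.3],[0.0075,0,-0.0465,4.4],[0.0115,0,-0.046,4.4],[0.0145,0,-0.045,4.3],[0.018,0,-0.0435,4.4],[0,0,0,0]],
])

```text
time_s: 2.1
eef_pos: [600.7, 31.7, 225.8]
orientation: [-1.571, 0.001, 0.082]
ft_force: [-0.9, 0.1, -0.2]
gripper_width: 46.3
```

Run:
```python
from h import *
d=snap("wrist","w1"); print(d["vertical_fov"],d["k1"],np.round(d["pose"],3).tolist()); s=sense(); print(s["eef_pos"],s["orientation"],s["joints"])
for n,p in (("red",(630,34,44)),("carrier",(430,217,34)),("tL",(428,-66,62))): print(n,proj(d,p))
```

```text
59.84937760140341 -0.017257970539829078 [[0.997, 0.08, 0.022, 595.553], [0.083, -0.957, -0.277, 107.705], [-0.002, 0.278, -0.961, 384.496], [0.0, 0.0, 0.0, 1.0]]
[600.11802934  33.07927973 225.93073218] [-1.57060371e+00  1.26853409e-03  8.41709556e-02] [ 1.25758941e-02 -4.36314886e-02  1.60665323e+00  1.01384903e-04
  1.57984998e+00 -7.15940863e-02]
red [344.69032433 177.91583862]
carrier [140.19825577 -44.62733315]
tL [139.48347283 260.80823228]
```

View pics/w1.png

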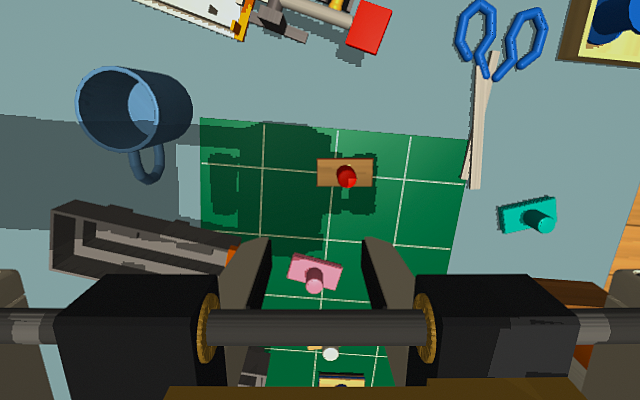

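The wrist view is sharp: the red stamp's block spans (317,158) to (373,187) and the knob top is at about (347,181). The pink decoy is below it, and the mug, pad and tote L are also visible.

```bash
python3 - <<'E'
from h import *
d=load("w1")
print("knob",at(d,347,181,44)[:2])
P=np.array([at(d,u,v,14)[:2] for u,v in((317,158),(372,157),(373,186),(318,187))]);print(P.round(1),P.mean(0))
e=P[1]+P[2]-P[0]-P[3];print(np.degrees(np.arctan2(e[1],e[0])),np.hypot(*e)/2)
E
python3 plan.py "630 33 90 4.9 40" "630 33 27 4.9 21"
```

```text
knob [632.64928496  31.04076256]
[[601.1  46.8]
 [659.8  52.8]
 [665.   21.1]
 [604.9  14.9]] [632.69506467  33.88678364]
5.871195564906957 59.71416088213948
now [600.1  33.1 225.9] yaw 4.82 t 2.15 w 46.5
[[0.0074, 0.034, -0.0006, np.float64(-0.0)], [0.0075, 0.034, -0.0007, np.float64(-0.0)], [0.0074, 0.0339, -0.0006, np.float64(-0.1)], [0.0075, 0.034, -0.0007, np.float64(0.0)], [-0.0, 0.0158, -0.0, np.float64(0.0)], [-0.0, 0.0157, -0.0, np.float64(0.0)], [-0.0, 0.0158, -0.0, np.float64(0.0)], [-0.0, 0.0157, -0.0, np.float64(0.0)]]
end [630.  33.  27.] 4.9
```

move_arm([
  [[0.008,0.034,-0.0005,0],[0.008,0.034,-0.0005,0],[0.008,0.034,-0.001,0],[0.008,0.034,-0.001,0],[0,0.016,0,-0.4],[0,0.016,0,0],[0,0.016,0,0],[0,0.015,0,0]],
])

```text
time_s: 3.15
eef_pos: [632.2, 33.9, 27.2]
orientation: [-1.571, -0.001, 0.093]
ft_force: [-0.7, 0.4, -0.4]
gripper_width: 46.6
```

move_arm([
  [[0,0,0,0],[0,0,0,0],[0,0,0,0],[0,0,0,0]],
], gripper=1, grip_force=25)

```text
time_s: 3.65
eef_pos: [632.5, 33.8, 28.4]
orientation: [-1.571, -0.001, 0.093]
ft_force: [-0.5, -0.3, 3.4]
gripper_width: 19.6
```

move_arm([
  [[0,-0.01,0,0],[0,-0.03,0,0],[0,-0.04,0,0],[0,-0.04,0,0]],
])

```text
time_s: 4.15
eef_pos: [631.9, 33.8, 149.5]
orientation: [-1.571, -0.0, 0.093]
ft_force: [-0.3, 0.2, 0.2]
gripper_width: 19.2
```

```bash
python3 plan.py "530 -66 147 -8.9 45"
```

```text
now [631.9  33.8 149.5] yaw 5.32 t 4.15 w 19.2
[[-0.0277, 0.0006, -0.0225, np.float64(3.6)], [-0.0262, 0.0007, -0.0242, np.float64(3.5)], [-0.0247, 0.0006, -0.0257, np.float64(3.6)], [-0.023, 0.0006, -0.0272, np.float64(3.5)]]
end [530. -66. 147.] -8.9
```

```bash
python3 plan.py "435 -130 200 -8.9 45"
```

```text
now [631.9  33.8 149.5] yaw 5.32 t 4.15 w 19.2
[[-0.0352, -0.0084, -0.0241, np.float64(2.4)], [-0.0342, -0.0084, -0.0256, np.float64(2.3)], [-0.0331, -0.0084, -0.027, np.float64(2.4)], [-0.0319, -0.0084, -0.0283, np.float64(2.4)], [-0.0308, -0.0085, -0.0296, np.float64(2.3)], [-0.0295, -0.0084, -0.0308, np.float64(2.4)]]
end [ 435. -130.  200.] -8.9
```

move_arm([
  [[-0.035,-0.0085,-0.024,2.4],[-0.034,-0.0085,-0.0255,2.3],[-0.033,-0.0085,-0.027,2.4],[-0.032,-0.0085,-0.0285,2.4],[-0.031,-0.0085,-0.0295,2.3],[-0.0295,-0.0085,-0.031,2.4],[0,0,0,0]],
])

```text
time_s: 5.03
eef_pos: [434.2, -131.3, 200.3]
orientation: [-1.572, -0.003, -0.158]
ft_force: [1.3, 0.1, -1.2]
gripper_width: 19.7
```

Run:
```python
from h import *
d=snap("wrist","w2"); s=sense(); print(s["eef_pos"],s["orientation"][2],s["gripper_width"])
```

```text
[ 434.979365   -130.59190564  199.76929649] -0.15672553650061083 19.69062112318522
```

View pics/w2.png

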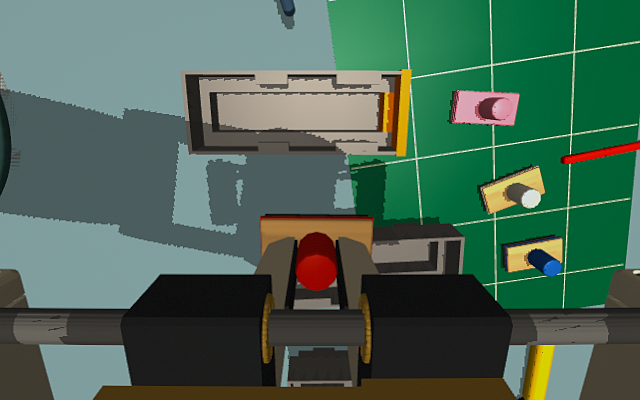

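```bash
cat >> h.py <<'E'
def rect(d,name,pts,z):
    "pts: 0,1 at one long side in +L order: (start-top, end-top, end-bottom, start-bottom)"
    P=np.array([at(d,u,v,z)[:2] for u,v in pts]); c=P.mean(0); L=(P[1]+P[2]-P[0]-P[3])/2; W=(P[0]+P[1]-P[2]-P[3])/2
    print(name,"c",c.round(1),"L %.1f W %.1f ang %.2f, W-90 %.2f"%(np.hypot(*L),np.hypot(*W),np.degrees(np.arctan2(L[1],L[0])),np.degrees(np.arctan2(W[1],W[0]))-90))
E
python3 - <<'E'
from h import *
d=load("w2")
rect(d,"tL",[(183,71),(411,70),(406,156),(191,154)],62)
rect(d,"tLfloor",[(217,94),(384,94),(384,131),(217,131)],3)
rect(d,"white",[(480,188),(541,167),(546,190),(488,213)],14); print(at(d,530,198,44)[:2])
rect(d,"blue",[(503,244),(563,237),(565,267),(507,274)],14); print(at(d,552,264,44)[:2])
E
python3 plan.py "429 -66 140 -8.9 25"
```

```text
tL c [430.7 -65.8] L 184.4 W 68.6 ang -9.15, W-90 -8.65
tLfloor c [430.4 -67. ] L 166.5 W 35.9 ang -9.00, W-90 -9.66
white c [ 635.3 -176.8] L 63.1 W 27.8 ang 12.91, W-90 13.97
[ 634.55601451 -176.97507328]
blue c [ 658.5 -256.1] L 64.7 W 37.3 ang -1.82, W-90 6.28
[ 657.99204551 -250.8488672 ]
now [ 435.  -130.6  199.8] yaw -8.98 t 5.075 w 19.7
[[-0.004, 0.0149, 0.0157, np.float64(-0.0)], [-0.004, 0.015, 0.0157, np.float64(-0.0)], [-0.004, 0.0149, 0.0158, np.float64(-0.1)], [-0.004, 0.015, 0.0157, np.float64(0.0)]]
end [429. -66. 140.] -8.9
```

```bash
python3 - <<'E'
from h import *
d=load("w2"); p=np.array([435,-130.6]); a=np.radians(-8.98); X=np.array([np.cos(a),np.sin(a)]);Z=np.array([-X[1],X[0]])
for n,u,v,z in(("knobtop",316.5,264,216),("blkL",261,216,185.5),("blkR",372.5,218,185.5)):
    q=at(d,u,v,z)[:2]-p; print(n,q@X,q@Z)
E
python3 plan.py "430.6 -66.2 140 -9 25" "430.6 -66.2 45 -9 24" "430.6 -66.2 29 -9 4"
```

```text
knobtop 0.6131875097258457 3.560447975744949
blkL -28.554779701697477 16.104229182755454
blkR 30.345426767250125 14.942787476779833
now [ 435.  -130.6  199.8] yaw -8.98 t 5.075 w 19.7
[[-0.0036, 0.0149, 0.0157, np.float64(0.0)], [-0.0036, 0.015, 0.0158, np.float64(0.0)], [-0.0036, 0.0149, 0.0157, np.float64(0.0)], [-0.0036, 0.015, 0.0157, np.float64(0.0)], [0.0, 0.0237, 0.0, np.float64(0.0)], [0.0, 0.0238, 0.0, np.float64(0.0)], [0.0, 0.0237, 0.0, np.float64(0.0)], [0.0, 0.0238, 0.0, np.float64(0.0)]]
[[0.0, 0.004, 0.0, np.float64(0.0)], [0.0, 0.004, 0.0, np.float64(0.0)], [0.0, 0.004, 0.0, np.float64(0.0)], [0.0, 0.004, 0.0, np.float64(0.0)]]
end [430.6 -66.2  29. ] -9.0
```

move_arm([
  [[-0.0035,0.015,0.0155,0],[-0.0035,0.015,0.0155,0],[-0.0035,0.015,0.0155,0],[-0.0035,0.015,0.0155,0],[0,0.023,0,0],[0,0.023,0,0],[0,0.023,0,0],[0,0.022,0,0]],
])

```text
time_s: 6.08
eef_pos: [430.9, -65.7, 46.2]
orientation: [-1.571, 0.0, -0.154]
ft_force: [-0.1, -0.6, -0.5]
gripper_width: 19.3
```

move_arm([
  [[0,0.005,0,0],[0,0.004,0,0],[0,0.004,0,0],[0,0.003,0,0],[0,0.001,0,0],[0,0,0,0]],
])

```text
time_s: 6.82
eef_pos: [431.3, -66.6, 31.3]
orientation: [-1.571, -0.0, -0.155]
ft_force: [-3.7, 0.5, 6.8]
gripper_width: 19.6
```

move_arm([
  [[0,0,0,0],[0,0,0,0],[0,-0.01,0,0],[0,-0.03,0,0],[0,-0.04,0,0],[0,-0.05,0,0],[0,-0.04,0,0]],
], gripper=0.2)

```text
time_s: 7.7
eef_pos: [431.1, -66.6, 203.5]
orientation: [-1.571, -0.002, -0.155]
ft_force: [-0.0, -0.2, 0.8]
gripper_width: 37.1
```

```bash
cat >> h.py <<'E'
def knobs(fn=None):
    "knob colours in the top picture -> world xy at z=44 in the stamp area (top view corrected with the wrist: +2,-0)"
    d=snap("top",fn); hsv=cv2.cvtColor(d["img"],cv2.COLOR_RGB2HSV).astype(int); h,s,v=hsv[...,0],hsv[...,1],hsv[...,2]
    m={"red":((h<6)|(h>174))&(s>170)&(v>90),"blue":(h>105)&(h<122)&(s>140)&(v>90),"white":(s<35)&(v>150)}
    for n,k in m.items():
        k=k.astype(np.uint8); N,_,st,c=cv2.connectedComponentsWithStats(k)
        for i in range(1,N):
            p=at(d,*c[i],44)
            if 12<st[i,4]<120 and 330<p[0]<760 and -480<p[1]<300: print(n,st[i,4],c[i].round(1),p[:2].round(1))
E
python3 -c "
from h import *
knobs('top1')"; python3 plan.py "634.6 -177 175 13" "634.6 -177 100 13 40" "634.6 -177 28 13 18"
```

```text
red 51 [326.9 141.7] [ 727.8 -152.6]
blue 26 [365.  168.5] [ 655.1 -252.9]
white 37 [336. 177.] [ 633.2 -175.9]
white 80 [305.1 181.2] [622.8 -94. ]
white 82 [302.2 194.5] [587.6 -86.1]
white 16 [210.6 232.1] [489.6 158.1]
white 17 [206.2 248.1] [447.4 170. ]
now [432.3 -66.8 208.5] yaw -8.88 t 7.75 w 37.3
[[0.0434, 0.0067, -0.0155, np.float64(-4.4)], [0.0421, 0.0067, -0.0188, np.float64(-4.4)], [0.0405, 0.0067, -0.022, np.float64(-4.3)], [0.0387, 0.0067, -0.025, np.float64(-4.4)], [0.0367, 0.0067, -0.0278, np.float64(-4.4)], [0.0, 0.0375, -0.0, np.float64(0.0)], [0.0, 0.0375, -0.0, np.float64(0.0)], [0.0, 0.0144, -0.0, np.float64(0.0)]]
[[0.0, 0.0144, -0.0, np.float64(0.0)], [0.0, 0.0144, -0.0, np.float64(0.0)], [0.0, 0.0144, -0.0, np.float64(0.0)], [0.0, 0.0144, -0.0, np.float64(0.0)]]
end [ 634.6 -177.    28. ] 13.0
```

move_arm([
  [[0.0435,0.005,-0.0155,-4.4],[0.042,0.005,-0.019,-4.4],[0.0405,0.005,-0.022,-4.3],[0.0385,0.005,-0.025,-4.4],[0.0365,0.005,-0.028,-4.4],[0,0.04,0,0],[0,0.04,0,0],[0,0,0,0]],
])

```text
time_s: 8.75
eef_pos: [631.7, -176.8, 92.9]
orientation: [-1.568, 0.004, 0.227]
ft_force: [-0.2, 0.6, 0.5]
gripper_width: 37.4
```

```bash
python3 plan.py "634.6 -177 28 13 18"
```

```text
now [ 631.7 -176.8   92.9] yaw 13.01 t 8.75 w 37.4
[[0.0007, 0.0162, -0.0002, np.float64(0.0)], [0.0007, 0.0163, -0.0002, np.float64(0.0)], [0.0007, 0.0162, -0.0002, np.float64(0.0)], [0.0007, 0.0162, -0.0002, np.float64(0.0)]]
end [ 634.6 -177.    28. ] 13.0
```

move_arm([
  [[0.0005,0.018,0,0],[0.0005,0.018,0,0],[0.0005,0.018,0,0],[0,0.01,0,0],[0,0,0,0],[0,0,0,0]],
])

```text
time_s: 9.5
eef_pos: [634.8, -177.0, 32.3]
orientation: [-1.571, -0.001, 0.227]
ft_force: [0.7, -0.7, 0.5]
gripper_width: 37.1
```

```bash
python3 plan.py "634.6 -177 28 13 18"
```

```text
now [ 634.8 -177.    32.3] yaw 13.02 t 9.5 w 37.1
[[-0.0002, 0.0043, 0.0, np.float64(0.0)]]
end [ 634.6 -177.    28. ] 13.0
```

move_arm([
  [[0,0.004,0,0],[0,0,0,0]],
])

```text
time_s: 9.75
eef_pos: [634.5, -176.9, 27.5]
orientation: [-1.571, 0.0, 0.227]
ft_force: [0.4, 0.1, 0.1]
gripper_width: 37.1
```

move_arm([
  [[0,0,0,0],[0,0,0,0],[0,0,0,0],[0,0,0,0]],
], gripper=1)

```text
time_s: 10.25
eef_pos: [634.5, -176.9, 27.7]
orientation: [-1.571, -0.0, 0.227]
ft_force: [-0.3, -0.7, -0.6]
gripper_width: 2.3
```

move_arm([
  [[0,-0.01,0,0],[0,-0.03,0,0],[0,-0.05,0,0],[0,-0.05,0,0],[0,-0.03,0,0],[0,0,0,0]],
])

```text
time_s: 11.0
eef_pos: [635.3, -177.1, 201.4]
orientation: [-1.573, -0.004, 0.227]
ft_force: [-1.3, -0.2, -0.4]
gripper_width: 0.5
```

```bash
python3 plan.py "465 -285 200 -5.8 45"
```

```text
now [ 635.3 -177.1  201.4] yaw 13.02 t 11.0 w 0.5
[[-0.0381, 0.0003, -0.0133, np.float64(3.8)], [-0.037, 0.0003, -0.0159, np.float64(3.7)], [-0.036, 0.0002, -0.0182, np.float64(3.8)], [-0.0347, 0.0003, -0.0205, np.float64(3.8)], [-0.0333, 0.0003, -0.0228, np.float64(3.7)]]
end [ 465. -285.  200.] -5.8
```

```bash
python3 -c "
from h import *
knobs('top2')"
```

```text
white 73 [305.7 181.1] [623.1 -95.6]
white 80 [302.4 194.8] [586.9 -86.6]
white 68 [206.7 246.5] [451.5 168.5]
white 43 [197.2 281.8] [358.1 194.3]
```

move_arm([
  [[-0.01,0,-0.04,0],[-0.01,0,-0.04,0],[-0.01,0,-0.02,0],[0,0,0,0]],
], gripper=0.2)

```text
time_s: 11.55
eef_pos: [627.1, -281.9, 196.6]
orientation: [-1.57, 0.001, 0.225]
ft_force: [0.2, 1.0, 0.6]
gripper_width: 35.0
```

```bash
python3 -c "
from h import *
snap('wrist','w3'); print(sense()['eef_pos'])"
```

```text
[ 627.46248774 -280.94971353  196.91524432]
```

View pics/w3.png

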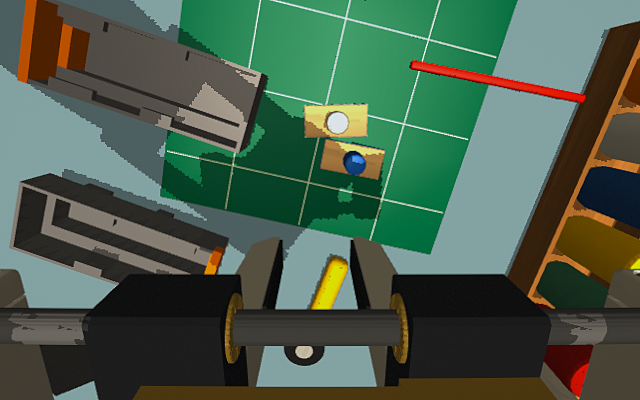

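Run:
```python
from h import *
d=load("w3")
rect(d,"white",[(304,108),(367,103),(368,133),(306,137)],14); print(at(d,338,122,44)[:2])
rect(d,"blue",[(325,140),(384,147),(380,178),(321,172)],14); print(at(d,354,162,44)[:2])
rect(d,"tM",[(40,2),(267,72),(248,151),(20,80)],62)
print(proj(d,(634.6,-177,44)),proj(d,(655,-253,44)))
```

```text
white c [ 633.8 -222.6] L 60.1 W 27.8 ang 17.06, W-90 16.89
[ 633.66712262 -222.26537523]
blue c [ 658.7 -255.7] L 59.0 W 31.6 ang 6.73, W-90 7.42
[ 656.34440742 -253.40587053]
tM c [ 473.1 -222.2] L 186.1 W 64.4 ang -4.20, W-90 -8.40
[352.01913476  68.94631403] [352.67611953 161.23515803]
```

White was knocked to (633.7,-222) at yaw 17°, beside blue at (657,-254.5), yaw about 7°. I'll retry the grasp there.

```bash
python3 plan.py "633.7 -222.4 90 17 40" "633.7 -222.4 28 17 16"
```

```text
now [ 627.5 -280.9  196.9] yaw 12.97 t 11.6 w 36.4
[[0.0048, 0.0267, 0.0139, np.float64(-1.0)], [0.0051, 0.0268, 0.0138, np.float64(-1.0)], [0.0052, 0.0267, 0.0138, np.float64(-1.0)], [0.0056, 0.0267, 0.0136, np.float64(-1.0)], [-0.0, 0.0155, 0.0, np.float64(-0.0)], [-0.0, 0.0155, 0.0, np.float64(-0.0)], [-0.0, 0.0155, 0.0, np.float64(-0.0)], [-0.0, 0.0155, 0.0, np.float64(-0.0)]]
end [ 633.7 -222.4   28. ] 17.0
```

move_arm([
  [[0.005,0.027,0.014,-1],[0.005,0.027,0.014,-1],[0.005,0.027,0.014,-1],[0.0055,0.027,0.0135,-1],[0,0.0155,0,0],[0,0.0155,0,0],[0,0.0155,0,0],[0,0.0155,0,0]],
])

```text
time_s: 12.6
eef_pos: [633.9, -222.6, 27.0]
orientation: [-1.571, -0.0, 0.296]
ft_force: [-0.4, 0.5, 0.5]
gripper_width: 37.0
```

move_arm([
  [[0,0,0,0],[0,0,0,0],[0,0,0,0],[0,0,0,0],[0,0,0,0]],
], gripper=1)

```text
time_s: 13.22
eef_pos: [634.0, -222.3, 28.2]
orientation: [-1.571, -0.001, 0.297]
ft_force: [-0.4, -0.6, 3.4]
gripper_width: 19.6
```

move_arm([
  [[0,-0.01,0,0],[0,-0.03,0,0],[0,-0.05,0,0],[0,-0.05,0,0],[0,-0.03,0,0],[0,0,0,0]],
])

```text
time_s: 13.98
eef_pos: [634.5, -222.4, 201.1]
orientation: [-1.574, -0.004, 0.297]
ft_force: [-0.2, -0.8, -1.6]
gripper_width: 19.1
```

```bash
python3 plan.py "465 -285 200 -5.8 45"
```

```text
now [ 634.5 -222.4  201.1] yaw 17.02 t 13.975 w 19.1
[[-0.0361, 0.0002, -0.002, np.float64(4.6)], [-0.0358, 0.0002, -0.005, np.float64(4.5)], [-0.0353, 0.0003, -0.0077, np.float64(4.6)], [-0.0345, 0.0002, -0.0105, np.float64(4.6)], [-0.0336, 0.0002, -0.0133, np.float64(4.5)]]
end [ 465. -285.  200.] -5.8
```

move_arm([
  [[-0.036,0,-0.002,4.6],[-0.036,0,-0.005,4.5],[-0.035,0,-0.0075,4.6],[-0.0345,0,-0.0105,4.6],[-0.034,0,-0.0135,4.5],[0,0,0,0],[0,0,0,0]],
])

```text
time_s: 14.85
eef_pos: [464.2, -284.6, 197.1]
orientation: [-1.57, 0.0, -0.1]
ft_force: [-0.5, 0.2, -0.4]
gripper_width: 19.5
```

```bash
python3 -c "
from h import *
snap('wrist','w4'); print(sense()['eef_pos'],sense()['gripper_width'])"
```

```text
[ 464.50222261 -284.43231615  197.13284901] 19.39195812439145
```

View pics/w4.png

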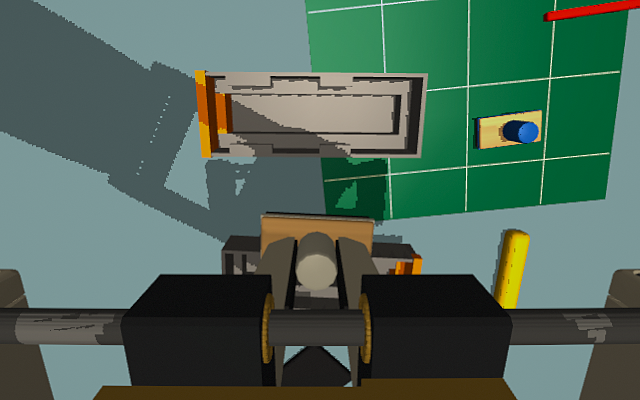

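Run:
```python
from h import *
d=load("w4")
rect(d,"tM",[(196,71),(427,74),(421,158),(204,157)],62)
rect(d,"tMfloor",[(232,94),(396,95),(394,134),(230,132)],3)
rect(d,"blue",[(478,117),(540,110),(541,141),(476,150)],14); print(at(d,528,131,44)[:2])
p=np.array([464.5,-284.4]); a=np.radians(-5.73); X=np.array([np.cos(a),np.sin(a)]);Z=np.array([-X[1],X[0]])
for n,u,v,z in(("blkL",261,214,183),("blkR",374.5,219,183)):
    q=at(d,u,v,z)[:2]-p; print(n,q@X,q@Z)
```

```text
tM c [ 468.1 -222. ] L 184.9 W 68.5 ang -6.16, W-90 -5.21
tMfloor c [ 468.3 -222.6] L 162.2 W 37.1 ang -6.19, W-90 -8.81
blue c [ 656.6 -255.4] L 61.8 W 31.0 ang 1.71, W-90 1.95
[ 657.80267964 -254.14177107]
blkL -28.10728065147605 18.010107570307884
blkR 31.568177245944238 15.307487545698542
```

```bash
python3 plan.py "467 -223.3 140 -4 25" "467 -223.3 50 -4 24" "467 -223.3 31.3 -4 4"
```

```text
now [ 464.5 -284.4  197.1] yaw -5.72 t 14.9 w 19.4
[[-0.0009, 0.0143, 0.0153, np.float64(-0.4)], [-0.0008, 0.0143, 0.0152, np.float64(-0.5)], [-0.0007, 0.0142, 0.0153, np.float64(-0.4)], [-0.0005, 0.0143, 0.0153, np.float64(-0.4)], [-0.0, 0.0225, 0.0, np.float64(-0.0)], [-0.0, 0.0225, 0.0, np.float64(-0.0)], [-0.0, 0.0225, 0.0, np.float64(-0.0)], [-0.0, 0.0225, 0.0, np.float64(-0.0)]]
[[-0.0, 0.0037, 0.0, np.float64(-0.0)], [-0.0, 0.0038, 0.0, np.float64(-0.0)], [-0.0, 0.0037, 0.0, np.float64(-0.0)], [-0.0, 0.0038, 0.0, np.float64(-0.0)], [-0.0, 0.0037, 0.0, np.float64(-0.0)]]
end [ 467.  -223.3   31.3] -4.0
```

move_arm([
  [[-0.001,0.0145,0.0155,-0.4],[-0.001,0.0145,0.0155,-0.5],[-0.0005,0.0145,0.015,-0.4],[-0.0005,0.0145,0.015,-0.4],[0,0.0225,0,0],[0,0.0225,0,0],[0,0.0225,0,0],[0,0.0225,0,0]],
])

```text
time_s: 15.9
eef_pos: [466.5, -222.9, 48.4]
orientation: [-1.571, 0.0, -0.071]
ft_force: [-0.0, 0.2, -0.0]
gripper_width: 19.2
```

move_arm([
  [[0,0.004,0,0],[0,0.004,0,0],[0,0.004,0,0],[0,0.004,0,0],[0,0.001,0,0],[0,0,0,0]],
])

```text
time_s: 16.65
eef_pos: [466.6, -223.8, 32.7]
orientation: [-1.571, -0.0, -0.071]
ft_force: [0.7, -0.1, -0.7]
gripper_width: 19.5
```

move_arm([
  [[0,0.001,0,0],[0,0.0005,0,0],[0,0,0,0]],
])

```text
time_s: 17.02
eef_pos: [466.6, -223.7, 31.3]
orientation: [-1.571, -0.0, -0.071]
ft_force: [-1.3, -0.1, 2.7]
gripper_width: 19.1
```

move_arm([
  [[0,0,0,0],[0,0,0,0],[0,-0.01,0,0],[0,-0.03,0,0],[0,-0.04,0,0],[0,-0.04,0,0],[0,-0.01,0,0],[0,0,0,0]],
], gripper=0.2)

```text
time_s: 18.02
eef_pos: [466.7, -223.8, 161.5]
orientation: [-1.571, -0.001, -0.071]
ft_force: [-0.2, 0.2, -0.7]
gripper_width: 37.1
```

```bash
python3 -c "
from h import *
knobs('top3')"; python3 plan.py "657 -254.5 90 2 45" "657 -254.5 28 2 16"
```

```text
red 48 [327.  142.1] [ 726.7 -152.7]
red 23 [295.2 253.9] [431.3 -67. ]
blue 26 [365.  168.5] [ 655.1 -252.9]
white 81 [305.  181.2] [622.8 -93.7]
white 86 [302.2 194.4] [587.9 -86.2]
white 17 [210.6 232.4] [488.9 158.2]
white 19 [206.2 248.3] [446.9 170.1]
white 18 [195.3 288.2] [341.2 199.4]
now [ 466.3 -223.6  160.4] yaw -4.08 t 18.075 w 37.8
[[0.0385, 0.0141, -0.0035, np.float64(-1.2)], [0.0384, 0.0141, -0.0042, np.float64(-1.2)], [0.0383, 0.0141, -0.0051, np.float64(-1.2)], [0.0382, 0.014, -0.0058, np.float64(-1.3)], [0.038, 0.0141, -0.0068, np.float64(-1.2)], [0.0, 0.0155, 0.0, np.float64(0.0)], [0.0, 0.0155, 0.0, np.float64(0.0)], [0.0, 0.0155, 0.0, np.float64(0.0)]]
[[0.0, 0.0155, 0.0, np.float64(0.0)]]
end [ 657.  -254.5   28. ] 2.0
```

move_arm([
  [[0.0385,0.014,-0.0035,-1.2],[0.0385,0.014,-0.004,-1.2],[0.0385,0.014,-0.005,-1.2],[0.038,0.014,-0.006,-1.3],[0.038,0.014,-0.0065,-1.2],[0,0.0165,0,0],[0,0.0165,0,0],[0,0.0165,0,0]],
])

```text
time_s: 19.08
eef_pos: [656.4, -254.1, 40.3]
orientation: [-1.57, 0.001, 0.035]
ft_force: [0.1, -0.2, -0.3]
gripper_width: 37.2
```

move_arm([
  [[0,0.013,0,0],[0,0,0,0],[0,0,0,0]],
])

```text
time_s: 19.45
eef_pos: [657.5, -254.5, 29.5]
orientation: [-1.571, -0.001, 0.035]
ft_force: [0.4, -0.1, 0.6]
gripper_width: 37.3
```

move_arm([
  [[0,0,0,0],[0,0,0,0],[0,0,0,0],[0,0,0,0],[0,0,0,0]],
], gripper=1)

```text
time_s: 20.08
eef_pos: [657.5, -254.3, 29.1]
orientation: [-1.571, -0.0, 0.035]
ft_force: [-0.8, 1.3, 5.4]
gripper_width: 19.2
```

move_arm([
  [[0,-0.01,0,0],[0,-0.03,0,0],[0,-0.05,0,0],[0,-0.05,0,0],[0,-0.03,0,0],[0,0,0,0]],
])

```text
time_s: 20.82
eef_pos: [658.0, -254.6, 201.8]
orientation: [-1.573, -0.004, 0.035]
ft_force: [0.4, 0.4, -0.6]
gripper_width: 19.4
```

```bash
python3 plan.py "460 -440 200 -8.7 45"
```

```text
now [ 658.  -254.6  201.8] yaw 2.02 t 20.825 w 19.4
[[-0.0292, 0.0003, -0.0255, np.float64(1.5)], [-0.0285, 0.0002, -0.0262, np.float64(1.6)], [-0.0278, 0.0003, -0.027, np.float64(1.5)], [-0.0271, 0.0002, -0.0278, np.float64(1.5)], [-0.0263, 0.0003, -0.0284, np.float64(1.6)], [-0.0255, 0.0003, -0.0292, np.float64(1.5)], [-0.0248, 0.0002, -0.0298, np.float64(1.5)]]
end [ 460. -440.  200.] -8.7
```

move_arm([
  [[-0.029,0,-0.0255,1.5],[-0.0285,0,-0.026,1.6],[-0.028,0,-0.027,1.5],[-0.027,0,-0.028,1.5],[-0.0265,0,-0.0285,1.6],[-0.0255,0,-0.029,1.5],[-0.025,0,-0.03,1.5],[0,0,0,0]],
])

```text
time_s: 21.82
eef_pos: [457.0, -440.9, 197.1]
orientation: [-1.57, 0.002, -0.155]
ft_force: [0.5, 1.1, -1.1]
gripper_width: 19.4
```

```bash
python3 -c "
from h import *
snap('wrist','w5'); print(sense()['eef_pos'],sense()['gripper_width'],np.degrees(sense()['orientation'][2]))"
```

```text
[ 458.02658377 -440.09864139  197.22519262] 19.616581245868446 -8.777119118108667
```

View pics/w5.png

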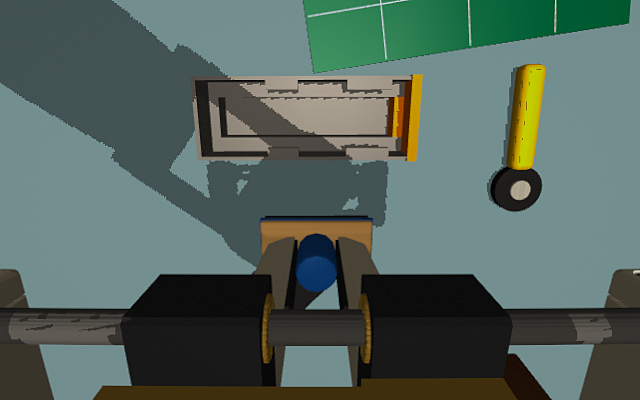

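```bash
python3 - <<'E'
from h import *
d=load("w5")
rect(d,"tR",[(192,78),(422,75),(417,161),(201,160)],62)
rect(d,"tRfloor",[(226,97),(392,97),(392,136),(226,136)],3)
p=np.array([459,-440]); a=np.radians(-8.75); X=np.array([np.cos(a),np.sin(a)]);Z=np.array([-X[1],X[0]])
for n,u,v,z in(("blkL",261,217.5,182),("blkR",372,218.5,182)):
    q=at(d,u,v,z)[:2]-p; print(n,q@X,q@Z)
E
python3 plan.py "460 -377 140 -8.7 25" "460 -377 50 -8.7 24" "460 -377 32.3 -8.7 4"
```

```text
tR c [ 460.4 -380.8] L 184.6 W 68.0 ang -8.55, W-90 -7.61
tRfloor c [ 459.9 -381.1] L 164.6 W 37.7 ang -8.77, W-90 -9.08
blkL -29.860933723193348 14.78166486147471
blkR 28.908540954161296 14.239042271111686
now [ 458.  -440.1  197.2] yaw -8.78 t 21.875 w 19.6
[[-0.0019, 0.0143, 0.0157, np.float64(-0.0)], [-0.0019, 0.0143, 0.0156, np.float64(-0.0)], [-0.002, 0.0143, 0.0157, np.float64(-0.1)], [-0.0019, 0.0143, 0.0157, np.float64(0.0)], [0.0, 0.0225, -0.0, np.float64(0.0)], [0.0, 0.0225, -0.0, np.float64(0.0)], [0.0, 0.0225, -0.0, np.float64(0.0)], [0.0, 0.0225, -0.0, np.float64(0.0)]]
[[0.0, 0.0035, -0.0, np.float64(0.0)], [0.0, 0.0036, -0.0, np.float64(0.0)], [0.0, 0.0035, -0.0, np.float64(0.0)], [0.0, 0.0036, -0.0, np.float64(0.0)], [0.0, 0.0035, -0.0, np.float64(0.0)]]
end [ 460.  -377.    32.3] -8.7
```

move_arm([
  [[-0.002,0.0145,0.015,0],[-0.002,0.0145,0.015,0],[-0.002,0.0145,0.0145,0],[-0.0015,0.0145,0.0145,0],[0,0.0225,0,0],[0,0.0225,0,0],[0,0.0225,0,0],[0,0.0225,0,0]],
])

```text
time_s: 22.88
eef_pos: [460.6, -379.6, 49.4]
orientation: [-1.571, 0.0, -0.151]
ft_force: [0.8, -0.3, 0.3]
gripper_width: 19.5
```

move_arm([
  [[0,0.004,0,0],[0,0.004,0,0],[0,0.004,0,0],[0,0.003,0,0],[0,0.0015,0,0],[0,0,0,0]],
])

```text
time_s: 23.62
eef_pos: [460.5, -380.3, 34.2]
orientation: [-1.571, -0.0, -0.152]
ft_force: [-0.4, 0.3, -0.5]
gripper_width: 19.3
```

move_arm([
  [[0,0.001,0,0],[0,0.001,0,0],[0,0.0005,0,0],[0,0,0,0]],
])

```text
time_s: 24.12
eef_pos: [460.5, -380.4, 32.1]
orientation: [-1.571, -0.0, -0.152]
ft_force: [-2.4, 1.5, 4.2]
gripper_width: 19.5
```

move_arm([
  [[0,0,0,0],[0,0,0,0],[0,-0.01,0,0],[0,-0.03,0,0],[0,-0.05,0,0],[0,-0.05,0,0],[0,-0.03,0,0],[0,0,0,0]],
], gripper=0.2)

```text
time_s: 25.12
eef_pos: [461.1, -380.8, 205.1]
orientation: [-1.573, -0.004, -0.151]
ft_force: [0.3, -0.3, -0.5]
gripper_width: 37.1
```

```bash
python3 plan.py "440 -150 200 -14.5 48" "416 150 200 -14.5 48"
```

```text
now [ 461.1 -380.8  205.1] yaw -8.68 t 25.125 w 37.1
[[-0.0111, 0.001, 0.045, np.float64(1.2)], [-0.0121, 0.001, 0.0448, np.float64(1.1)], [-0.013, 0.001, 0.0445, np.float64(1.2)], [-0.0138, 0.001, 0.0442, np.float64(1.2)], [-0.0148, 0.0011, 0.044, np.float64(1.1)], [-0.014, -0.0, 0.0406, np.float64(0.0)], [-0.0141, -0.0, 0.0407, np.float64(0.0)], [-0.014, -0.0, 0.0406, np.float64(0.0)]]
[[-0.0141, -0.0, 0.0406, np.float64(0.0)], [-0.014, -0.0, 0.0407, np.float64(0.0)], [-0.014, -0.0, 0.0406, np.float64(0.0)], [-0.0141, -0.0, 0.0406, np.float64(0.0)]]
end [416. 150. 200.] -14.5
```

move_arm([
  [[-0.011,0,0.045,1.2],[-0.012,0,0.045,1.1],[-0.013,0,0.0445,1.2],[-0.014,0,0.044,1.2],[-0.015,0,0.044,1.1],[-0.014,0,0.0405,0],[-0.014,0,0.0405,0],[-0.014,0,0.0405,0]],
])

```text
time_s: 26.12
eef_pos: [428.3, -19.9, 200.9]
orientation: [-1.571, 0.001, -0.253]
ft_force: [1.0, -0.1, -0.1]
gripper_width: 37.1
```

move_arm([
  [[-0.014,0,0.0405,0],[-0.014,0,0.0405,0],[-0.014,0,0.0405,0],[-0.014,0,0.0405,0],[0,0,0,0],[0,0,0,0]],
], gripper=-0.8)

```text
time_s: 26.88
eef_pos: [415.0, 149.4, 201.1]
orientation: [-1.571, 0.001, -0.252]
ft_force: [-0.2, -0.2, 0.1]
gripper_width: 83.6
```

```bash
python3 -c "
from h import *
snap('wrist','w6'); print(sense()['eef_pos'],sense()['gripper_width'],np.degrees(sense()['orientation'][2]))
d=load('w2'); print(at(d,288,14,50),at(d,288,14,20))"
```

```text
[415.1794658  148.99993662 201.24887477] 83.54101882462315 -14.50860425136653
[435.56033558  12.45023565  50.        ] [434.46625653  19.08237442  20.        ]
```

View pics/w6.png

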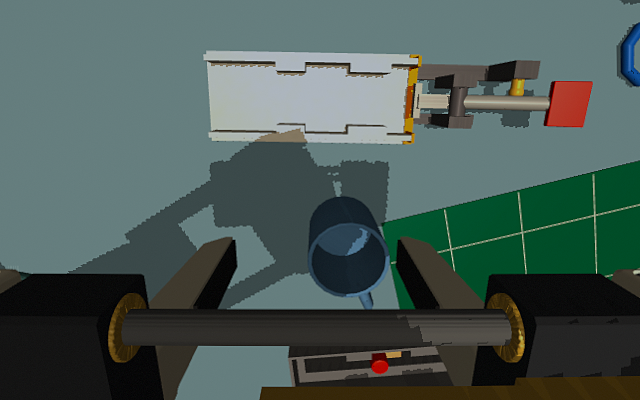

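```bash
python3 - <<'E'
from h import *
d=load("w6")
rect(d,"carrier",[(205,52),(421,55),(413,144),(208,140)],34)
# ledges: inner notch edges -> 47 wide opening? long edges far/near
for n,u,v,z in(("farR",421,55,34),("farL",205,52,34),("nearR",413,144,34),("nearL",208,140,34)): print(n,at(d,u,v,z)[:2].round(1))
rect(d,"pad",[(551,81),(592,83),(583,127),(546,125)],70)
rect(d,"notches",[(276,65),(306,66),(305,124),(277,124)],34)
E
crop() { :; }; python3 -c "
from h import *
crop('w6','c6',190,30,610,160,1.9)"
```

```text
carrier c [431.3 223.8] L 190.1 W 77.1 ang -15.31, W-90 -16.21
farR [533.2 236.2]
farL [350.9 285.5]
nearR [512.8 161.3]
nearL [328.3 212.4]
pad c [632.5 168.8] L 32.5 W 34.6 ang -16.75, W-90 -12.73
notches c [413.9 231.6] L 26.1 W 50.6 ang -15.32, W-90 -15.48
```

View pics/c6.png

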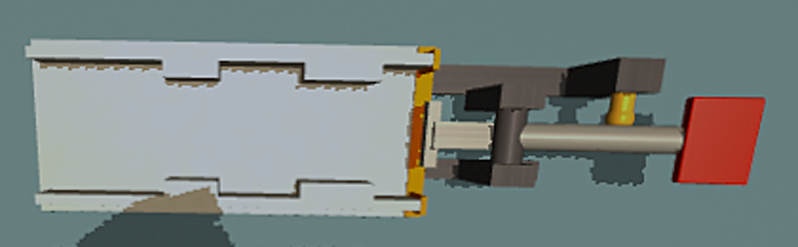

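Carrier: centre about (431.3,223.8), axis -15.3°, with the edges and the pad line agreeing. Its 190 mm top length matches the orange point at 95. Next I grip the middle tote, whose orange end is already the right way round.

```bash
python3 plan.py "468.2 -222.4 190 84 45" "468.2 -222.4 60 84 40" "468.2 -222.4 36 84 12"
```

```text
now [415.2 149.  201.2] yaw -14.51 t 26.925 w 83.5
[[0.0144, 0.0011, -0.0346, np.float64(-9.9)], [0.0083, 0.0011, -0.0366, np.float64(-9.8)], [0.0019, 0.0012, -0.0375, np.float64(-9.9)], [-0.0045, 0.0011, -0.0372, np.float64(-9.8)], [-0.0109, 0.0011, -0.036, np.float64(-9.9)], [-0.0168, 0.0011, -0.0335, np.float64(-9.8)], [-0.0223, 0.0012, -0.0302, np.float64(-9.9)], [-0.0271, 0.0011, -0.0258, np.float64(-9.8)]]
[[-0.0312, 0.0011, -0.0209, np.float64(-9.9)], [-0.0343, 0.0011, -0.0152, np.float64(-9.8)], [-0.0, 0.0325, -0.0, np.float64(-0.0)], [-0.0, 0.0325, -0.0, np.float64(-0.0)], [-0.0, 0.0325, -0.0, np.float64(-0.0)], [-0.0, 0.0325, -0.0, np.float64(-0.0)], [-0.0, 0.008, -0.0, np.float64(-0.0)], [-0.0, 0.008, -0.0, np.float64(-0.0)]]
[[-0.0, 0.008, -0.0, np.float64(-0.0)]]
end [ 468.2 -222.4   36. ] 84.0
```

move_arm([
  [[0.0145,0,-0.0345,-9.9],[0.0085,0,-0.0365,-9.8],[0.002,0,-0.0375,-9.9],[-0.0045,0,-0.037,-9.8],[-0.011,0,-0.036,-9.9],[-0.017,0,-0.0335,-9.8],[-0.022,0,-0.03,-9.9],[-0.027,0,-0.026,-9.8]],
])

```text
time_s: 27.92
eef_pos: [457.6, -149.3, 201.6]
orientation: [-1.571, 0.0, 1.126]
ft_force: [0.9, -0.1, -0.3]
gripper_width: 83.7
```

move_arm([
  [[-0.031,0,-0.021,-9.9],[-0.0345,0,-0.015,-9.8],[0,0.04,0,0],[0,0.04,0,0],[0,0.02,0,0],[0,0,0,0],[0,0,0,0]],
])

```text
time_s: 28.8
eef_pos: [469.2, -221.7, 103.3]
orientation: [-1.572, 0.001, 1.466]
ft_force: [-0.3, -0.3, -0.1]
gripper_width: 83.7
```

```bash
python3 plan.py "468.2 -222.4 36 84 14"
```

```text
now [ 469.2 -221.7  103.3] yaw 84.01 t 28.8 w 83.7
[[-0.0002, 0.0135, 0.0002, np.float64(0.0)], [-0.0001, 0.0134, 0.0002, np.float64(0.0)], [-0.0002, 0.0135, 0.0002, np.float64(0.0)], [-0.0001, 0.0134, 0.0001, np.float64(0.0)], [-0.0002, 0.0135, 0.0002, np.float64(0.0)]]
end [ 468.2 -222.4   36. ] 84.0
```

move_arm([
  [[-0.0005,0.014,0.0005,0],[0,0.014,0,0],[0,0.014,0,0],[0,0.013,0,0],[0,0.01,0,0],[0,0,0,0],[0,0,0,0]],
])

```text
time_s: 29.68
eef_pos: [468.4, -221.8, 37.1]
orientation: [-1.571, 0.0, 1.466]
ft_force: [1.1, -0.6, 0.5]
gripper_width: 83.7
```

move_arm([
  [[0,0,0,0],[0,0,0,0],[0,0,0,0],[0,0,0,0],[0,0,0,0]],
], gripper=1, grip_force=40)

```text
time_s: 30.3
eef_pos: [468.3, -221.7, 37.0]
orientation: [-1.571, -0.0, 1.466]
ft_force: [-1.9, 1.5, 5.7]
gripper_width: 67.8
```

move_arm([
  [[0,-0.005,0,0],[0,-0.015,0,0],[0,-0.025,0,0],[0,-0.035,0,0],[0,-0.035,0,0],[0,-0.025,0,0],[0,0,0,0],[0,0,0,0]],
])

```text
time_s: 31.3
eef_pos: [467.8, -221.5, 175.7]
orientation: [-1.57, -0.0, 1.466]
ft_force: [-0.0, 0.5, -3.3]
gripper_width: 68.1
```

```bash
python3 plan.py "431.3 223.8 176 74.7 35"
```

```text
now [ 467.8 -221.5  175.7] yaw 84.01 t 31.3 w 68.1
[[0.0338, -0.0, 0.0064, np.float64(0.7)], [0.0337, -0.0, 0.0067, np.float64(0.7)], [0.0336, -0.0001, 0.0072, np.float64(0.7)], [0.0335, 0.0, 0.0076, np.float64(0.8)], [0.0334, -0.0, 0.0081, np.float64(0.7)], [0.0333, -0.0, 0.0085, np.float64(0.7)], [0.0332, -0.0, 0.0089, np.float64(0.7)], [0.0331, -0.0001, 0.0093, np.float64(0.7)]]
[[0.033, 0.0, 0.0096, np.float64(0.7)], [0.0328, -0.0, 0.0101, np.float64(0.8)], [0.0328, -0.0, 0.0106, np.float64(0.7)], [0.0325, -0.0, 0.0109, np.float64(0.7)], [0.0325, -0.0001, 0.0114, np.float64(0.7)]]
end [431.3 223.8 176. ] 74.7
```

move_arm([
  [[0.034,0,0.0065,0.7],[0.0335,0,0.0065,0.7],[0.0335,0,0.007,0.7],[0.0335,0,0.0075,0.8],[0.0335,0,0.008,0.7],[0.0335,0,0.0085,0.7],[0.033,0,0.009,0.7],[0.033,0,0.0095,0.7]],
])

```text
time_s: 32.3
eef_pos: [445.1, 53.3, 175.2]
orientation: [-1.569, 0.001, 1.366]
ft_force: [0.7, 0.1, -2.5]
gripper_width: 67.9
```

move_arm([
  [[0.033,0,0.0095,0.7],[0.033,0,0.01,0.8],[0.033,0,0.0105,0.7],[0.0325,0,0.011,0.7],[0.0325,0,0.0115,0.7],[0,0,0,0],[0,0,0,0],[0,0,0,0]],
])

```text
time_s: 33.3
eef_pos: [432.0, 223.2, 176.3]
orientation: [-1.571, 0.0, 1.303]
ft_force: [0.0, -1.1, -1.6]
gripper_width: 67.9
```

```bash
python3 plan.py "431.3 223.8 80 74.7 24"
```

```text
now [432.  223.2 176.3] yaw 74.67 t 33.3 w 67.9
[[0.0001, 0.0193, 0.0002, np.float64(-0.0)], [0.0001, 0.0192, 0.0001, np.float64(-0.0)], [0.0001, 0.0193, 0.0002, np.float64(-0.0)], [0.0, 0.0192, 0.0002, np.float64(-0.0)], [0.0001, 0.0193, 0.0001, np.float64(-0.0)]]
end [431.3 223.8  80. ] 74.7
```

move_arm([
  [[0.0005,0.024,0.0005,0],[0,0.024,0,0],[0,0.022,0,0],[0,0.015,0,0],[0,0.009,0,0],[0,0.004,0,0],[0,0,0,0],[0,0,0,0]],
])

```text
time_s: 34.3
eef_pos: [431.9, 224.7, 79.2]
orientation: [-1.571, -0.001, 1.304]
ft_force: [0.6, 0.1, -2.5]
gripper_width: 67.6
```

move_arm([
  [[0,0.002,0,0],[0,0.002,0,0],[0,0.002,0,0],[0,0,0,0]],
])

```text
time_s: 34.8
eef_pos: [431.5, 224.5, 72.4]
orientation: [-1.571, 0.0, 1.304]
ft_force: [-0.2, 0.3, -1.8]
gripper_width: 67.4
```

move_arm([
  [[0,0.0015,0,0],[0,0.0015,0,0],[0,0.001,0,0],[0,0,0,0]],
])

```text
time_s: 35.3
eef_pos: [431.6, 224.6, 68.6]
orientation: [-1.571, 0.0, 1.304]
ft_force: [0.3, 0.3, -1.4]
gripper_width: 67.6
```

move_arm([
  [[0,0.001,0,0],[0,0.001,0,0],[0,0,0,0]],
])

```text
time_s: 35.67
eef_pos: [431.7, 224.6, 67.0]
orientation: [-1.571, -0.0, 1.304]
ft_force: [-2.0, 0.6, 3.3]
gripper_width: 67.9
```

move_arm([
  [[0,0,0,0],[0,0,0,0],[0,0,0,0],[0,-0.01,0,0],[0,-0.03,0,0],[0,-0.05,0,0],[0,-0.03,0,0],[0,0,0,0]],
], gripper=-0.8)

```text
time_s: 36.67
eef_pos: [432.4, 224.9, 189.7]
orientation: [-1.574, -0.003, 1.304]
ft_force: [1.5, 0.1, -0.8]
gripper_width: 83.9
```

```bash
python3 plan.py "430.6 -66.2 180 81 45" "430.6 -66.2 60 81 40"
```

```text
now [432.4 224.9 189.7] yaw 74.72 t 36.675 w 83.9
[[-0.0402, 0.0014, -0.0107, np.float64(-0.9)], [-0.0403, 0.0014, -0.0101, np.float64(-0.9)], [-0.0406, 0.0014, -0.0094, np.float64(-0.9)], [-0.0406, 0.0014, -0.0088, np.float64(-0.9)], [-0.0408, 0.0014, -0.0082, np.float64(-0.9)], [-0.0409, 0.0013, -0.0075, np.float64(-0.9)], [-0.041, 0.0014, -0.0069, np.float64(-0.9)], [-0.0, 0.03, -0.0, np.float64(0.0)]]
[[-0.0, 0.03, -0.0, np.float64(0.0)], [-0.0, 0.03, -0.0, np.float64(0.0)], [-0.0, 0.03, -0.0, np.float64(0.0)]]
end [430.6 -66.2  60. ] 81.0
```

move_arm([
  [[-0.04,0,-0.0105,-0.9],[-0.0405,0,-0.01,-0.9],[-0.0405,0,-0.0095,-0.9],[-0.0405,0,-0.009,-0.9],[-0.041,0,-0.008,-0.9],[-0.041,0,-0.0075,-0.9],[-0.041,0,-0.007,-0.9],[0,0.02,0,0]],
])

```text
time_s: 37.67
eef_pos: [429.8, -68.7, 166.6]
orientation: [-1.572, 0.0, 1.411]
ft_force: [0.4, 0.2, -1.1]
gripper_width: 83.5
```

move_arm([
  [[0,0.035,0,0],[0,0.03,0,0],[0,0,0,0],[0,0,0,0],[0,0,0,0]],
])

```text
time_s: 38.3
eef_pos: [430.2, -66.5, 102.9]
orientation: [-1.572, 0.0, 1.414]
ft_force: [-0.6, -0.4, 0.1]
gripper_width: 83.9
```

```bash
python3 plan.py "430.6 -66.2 36 81 14"
```

```text
now [430.2 -66.5 102.9] yaw 81.03 t 38.3 w 83.9
[[0.0001, 0.0134, -0.0001, np.float64(0.0)], [0.0001, 0.0133, -0.0, np.float64(0.0)], [0.0, 0.0134, -0.0001, np.float64(0.0)], [0.0001, 0.0134, -0.0001, np.float64(0.0)], [0.0001, 0.0134, -0.0, np.float64(0.0)]]
end [430.6 -66.2  36. ] 81.0
```

move_arm([
  [[0,0.014,0,0],[0,0.014,0,0],[0,0.014,0,0],[0,0.013,0,0],[0,0.01,0,0],[0,0,0,0],[0,0,0,0]],
])

```text
time_s: 39.17
eef_pos: [429.9, -66.7, 37.0]
orientation: [-1.571, 0.0, 1.414]
ft_force: [0.3, 0.3, -0.0]
gripper_width: 83.8
```

move_arm([
  [[0,0,0,0],[0,0,0,0],[0,0,0,0],[0,0,0,0],[0,0,0,0]],
], gripper=1)

```text
time_s: 39.8
eef_pos: [429.9, -66.5, 37.1]
orientation: [-1.571, -0.0, 1.414]
ft_force: [-0.2, 3.6, 5.3]
gripper_width: 67.9
```

move_arm([
  [[0,-0.005,0,0],[0,-0.015,0,0],[0,-0.03,0,0],[0,-0.04,0,0],[0,-0.045,0,0],[0,-0.025,0,0],[0,-0.01,0,0],[0,0,0,0]],
])

```text
time_s: 40.8
eef_pos: [429.6, -66.7, 206.8]
orientation: [-1.571, 0.0, 1.414]
ft_force: [-0.8, 0.0, -2.5]
gripper_width: 67.7
```

```bash
python3 plan.py "431.6 224.5 206 74.7 40"
```

```text
now [429.6 -66.7 206.8] yaw 81.01 t 40.8 w 67.7
[[0.036, 0.0001, 0.0054, np.float64(0.8)], [0.0359, 0.0001, 0.006, np.float64(0.8)], [0.0358, 0.0001, 0.0064, np.float64(0.8)], [0.0358, 0.0001, 0.007, np.float64(0.8)], [0.0356, 0.0001, 0.0074, np.float64(0.7)], [0.0355, 0.0001, 0.0079, np.float64(0.8)], [0.0354, 0.0001, 0.0084, np.float64(0.8)], [0.0353, 0.0001, 0.0088, np.float64(0.8)]]
end [431.6 224.4 206. ] 74.7
```

move_arm([
  [[0.036,0,0.0055,0.8],[0.036,0,0.006,0.8],[0.036,0,0.0065,0.8],[0.0355,0,0.007,0.8],[0.0355,0,0.0075,0.7],[0.0355,0,0.008,0.8],[0.0355,0,0.0085,0.8],[0.0355,0,0.009,0.8]],
])

```text
time_s: 41.8
eef_pos: [430.4, 225.9, 205.1]
orientation: [-1.569, 0.001, 1.304]
ft_force: [0.3, -0.8, -2.9]
gripper_width: 67.4
```

move_arm([
  [[0,0,0,0],[0,0,0,0],[0,0.02,0,0],[0,0.02,0,0],[0,0.015,0,0],[0,0.01,0,0],[0,0,0,0],[0,0,0,0]],
])

```text
time_s: 42.8
eef_pos: [431.2, 224.9, 142.2]
orientation: [-1.571, -0.0, 1.304]
ft_force: [-0.1, 0.4, -2.1]
gripper_width: 68.0
```

```bash
python3 plan.py "431.6 224.5 125 74.7 40"; python3 -c "
from h import *
snap('wrist','w7')"
```

```text
now [431.2 224.9 142.2] yaw 74.72 t 42.8 w 68.0
[[-0.0003, 0.0172, -0.0005, np.float64(0.0)]]
end [431.6 224.5 125. ] 74.7
```

View pics/w7.png

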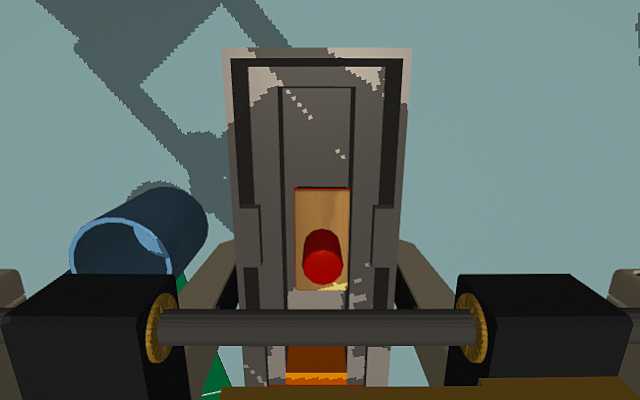

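move_arm([
  [[-0.0005,0.006,-0.0005,0],[0,0.004,0,0],[0,0.002,0,0],[0,0.002,0,0],[0,0.001,0,0],[0,0,0,0]],
])

```text
time_s: 43.6
eef_pos: [431.3, 224.2, 126.6]
orientation: [-1.571, 0.0, 1.304]
ft_force: [0.4, 0.6, -2.9]
gripper_width: 67.5
```

move_arm([
  [[0,0.001,0,0],[0,0.0005,0,0],[0,0,0,0]],
])

```text
time_s: 43.98
eef_pos: [431.3, 224.2, 125.1]
orientation: [-1.571, 0.0, 1.304]
ft_force: [0.3, -0.8, -2.1]
gripper_width: 67.4
```

move_arm([
  [[0,0.001,0,0],[0,0.0005,0,0],[0,0,0,0]],
])

```text
time_s: 44.35
eef_pos: [431.5, 224.3, 125.0]
orientation: [-1.571, -0.0, 1.304]
ft_force: [-6.8, -2.5, 11.9]
gripper_width: 67.7
```

move_arm([
  [[0,0,0,0],[0,0,0,0],[0,0,0,0],[0,-0.01,0,0],[0,-0.03,0,0],[0,-0.04,0,0],[0,-0.02,0,0],[0,0,0,0]],
], gripper=-0.8)

```text
time_s: 45.35
eef_pos: [431.8, 224.4, 224.7]
orientation: [-1.572, -0.001, 1.304]
ft_force: [0.3, 0.6, -0.5]
gripper_width: 83.7
```

```bash
python3 plan.py "448 -120 222 80 48" "460 -381 180 81.4 48"
```

```text
now [431.8 224.4 224.7] yaw 74.72 t 45.35 w 83.7
[[-0.041, 0.0003, -0.0133, np.float64(-0.7)], [-0.0411, 0.0004, -0.0128, np.float64(-0.6)], [-0.0413, 0.0003, -0.0124, np.float64(-0.7)], [-0.0415, 0.0003, -0.0119, np.float64(-0.6)], [-0.0415, 0.0004, -0.0114, np.float64(-0.7)], [-0.0417, 0.0003, -0.0109, np.float64(-0.7)], [-0.0418, 0.0003, -0.0104, np.float64(-0.6)], [-0.042, 0.0004, -0.01, np.float64(-0.7)]]
[[-0.0425, 0.007, -0.0095, np.float64(-0.2)], [-0.0425, 0.007, -0.0094, np.float64(-0.3)], [-0.0426, 0.007, -0.0091, np.float64(-0.2)], [-0.0426, 0.007, -0.009, np.float64(-0.2)], [-0.0426, 0.007, -0.0089, np.float64(-0.3)], [-0.0427, 0.007, -0.0086, np.float64(-0.2)]]
end [ 460. -381.  180.] 81.4
```

move_arm([
  [[-0.041,0,-0.0135,-0.7],[-0.041,0,-0.013,-0.6],[-0.0415,0,-0.0125,-0.7],[-0.0415,0,-0.012,-0.6],[-0.0415,0,-0.0115,-0.7],[-0.0415,0,-0.011,-0.7],[-0.042,0,-0.0105,-0.6],[-0.042,0,-0.01,-0.7]],
])

```text
time_s: 46.35
eef_pos: [447.9, -121.9, 221.8]
orientation: [-1.569, -0.0, 1.397]
ft_force: [0.2, -0.1, -0.7]
gripper_width: 83.3
```

move_arm([
  [[-0.0425,0.02,-0.0095,-0.2],[-0.0425,0.02,-0.0095,-0.3],[-0.0425,0.02,-0.009,-0.2],[-0.0425,0.02,-0.009,-0.2],[-0.0425,0.02,-0.009,-0.3],[-0.0425,0.02,-0.0085,-0.2],[0,0,0,0],[0,0,0,0]],
])

```text
time_s: 47.35
eef_pos: [460.1, -380.4, 102.5]
orientation: [-1.569, -0.001, 1.421]
ft_force: [-0.3, 0.4, 0.6]
gripper_width: 83.4
```

```bash
python3 plan.py "460 -381 36 81.4 14"; python3 -c "
from h import *
d=snap('top','top4')
for n,p in (('tRrimc',(460,-381,62)),('tL orig',(430,-66,62))): print(n,proj(d,p))"
```

```text
now [ 460.1 -380.4  102.5] yaw 81.40 t 47.35 w 83.4
[[-0.0001, 0.0133, 0.0, np.float64(-0.0)], [-0.0002, 0.0133, 0.0, np.float64(-0.0)], [-0.0001, 0.0133, 0.0, np.float64(-0.0)], [-0.0001, 0.0133, 0.0, np.float64(-0.0)], [-0.0001, 0.0133, 0.0, np.float64(-0.0)]]
end [ 460.1 -381.    36. ] 81.4
tRrimc [415.9508995  242.34411677]
tL orig [294.27118183 254.92979386]
```

move_arm([
  [[-0.0005,0.014,0,0],[0,0.014,0,0],[0,0.014,0,0],[0,0.013,0,0],[0,0.01,0,0],[0,0,0,0],[0,0,0,0]],
])

```text
time_s: 48.28
eef_pos: [460.6, -381.7, 39.0]
orientation: [-1.571, 0.0, 1.421]
ft_force: [-0.5, 0.2, -0.3]
gripper_width: 83.6
```

move_arm([
  [[0,0,0,0],[0,0,0,0],[0,0,0,0],[0,0,0,0],[0,0,0,0]],
], gripper=1)

```text
time_s: 48.9
eef_pos: [460.6, -381.5, 39.1]
orientation: [-1.571, 0.0, 1.421]
ft_force: [-1.1, 3.3, 5.4]
gripper_width: 68.0
```

move_arm([
  [[0,-0.005,0,0],[0,-0.015,0,0],[0,-0.035,0,0],[0,-0.05,0,0],[0,-0.055,0,0],[0,-0.04,0,0],[0,-0.02,0,0],[0,0,0,0]],
])

```text
time_s: 49.9
eef_pos: [460.6, -381.7, 259.4]
orientation: [-1.572, 0.001, 1.421]
ft_force: [0.1, 0.3, -3.6]
gripper_width: 67.5
```

```bash
python3 plan.py "470 -100 257 -12 40" "431.5 224.4 257 -105.3 40"
```

```text
now [ 460.6 -381.7  259.4] yaw 81.41 t 49.9 w 67.5
[[0.028, 0.0002, 0.0033, np.float64(9.3)], [0.0271, 0.0003, 0.0077, np.float64(9.4)], [0.0255, 0.0002, 0.0121, np.float64(9.3)], [0.0231, 0.0003, 0.0161, np.float64(9.4)], [0.0203, 0.0002, 0.0196, np.float64(9.3)], [0.0168, 0.0003, 0.0226, np.float64(9.3)], [0.0129, 0.0002, 0.025, np.float64(9.4)], [0.0087, 0.0003, 0.0269, np.float64(9.3)]]
[[0.0042, 0.0002, 0.0278, np.float64(9.4)], [-0.0004, 0.0002, 0.0282, np.float64(9.3)], [-0.0105, 0.0, 0.0309, np.float64(9.3)], [-0.0154, 0.0, 0.0289, np.float64(9.4)], [-0.0198, 0.0, 0.0259, np.float64(9.3)], [-0.0238, 0.0, 0.0224, np.float64(9.3)], [-0.0271, 0.0, 0.0182, np.float64(9.4)], [-0.0297, 0.0, 0.0136, np.float64(9.3)]]
[[-0.0316, 0.0, 0.0086, np.float64(9.3)], [-0.0324, 0.0, 0.0034, np.float64(9.3)], [-0.0327, 0.0, -0.0019, np.float64(9.4)], [-0.0318, 0.0, -0.0072, np.float64(9.3)]]
end [431.5 224.4 257. ] -105.3
```

move_arm([
  [[0.028,0,0.0035,9.3],[0.027,0,0.0075,9.4],[0.0255,0,0.012,9.3],[0.023,0,0.016,9.4],[0.0205,0,0.0195,9.3],[0.017,0,0.0225,9.3],[0.013,0,0.025,9.4],[0.0085,0,0.027,9.3]],
])

```text
time_s: 50.9
eef_pos: [467.8, -155.2, 256.3]
orientation: [-1.569, 0.003, 0.112]
ft_force: [0.3, -0.4, -1.6]
gripper_width: 68.0
```

move_arm([
  [[0.004,0,0.028,9.4],[-0.0005,0,0.028,9.3],[-0.0105,0,0.031,9.3],[-0.0155,0,0.029,9.4],[-0.02,0,0.026,9.3],[-0.024,0,0.0225,9.3],[-0.027,0,0.018,9.4],[-0.0295,0,0.0135,9.3]],
])

```text
time_s: 51.9
eef_pos: [445.8, 95.8, 256.4]
orientation: [-1.574, 0.001, -1.192]
ft_force: [0.3, -0.5, -1.4]
gripper_width: 67.8
```

move_arm([
  [[-0.0315,0,0.0085,9.3],[-0.0325,0,0.0035,9.3],[-0.0325,0,-0.002,9.4],[-0.032,0,-0.007,9.3],[0,0,0,0],[0,0,0,0],[0,0,0,0]],
])

```text
time_s: 52.78
eef_pos: [431.3, 223.8, 258.1]
orientation: [-1.571, -0.001, -1.837]
ft_force: [0.3, -0.2, -1.5]
gripper_width: 67.8
```

```bash
python3 plan.py "431.5 224.4 195 -105.3 20"
```

```text
now [431.3 223.8 258.1] yaw -105.26 t 52.775 w 67.8
[[-0.0002, 0.0158, 0.0, np.float64(0.0)], [-0.0001, 0.0157, 0.0, np.float64(0.0)], [-0.0002, 0.0158, 0.0, np.float64(0.0)], [-0.0001, 0.0158, 0.0001, np.float64(0.0)]]
end [431.5 224.4 195. ] -105.3
```

move_arm([
  [[-0.0005,0.02,0,0],[0,0.02,0,0],[0,0.015,0,0],[0,0.008,0,0],[0,0.004,0,0],[0,0.002,0,0],[0,0,0,0],[0,0,0,0]],
])

```text
time_s: 53.78
eef_pos: [431.5, 225.1, 190.0]
orientation: [-1.57, 0.0, -1.838]
ft_force: [-0.1, -0.2, -1.8]
gripper_width: 67.9
```

move_arm([
  [[0,0.0015,0,0],[0,0.0015,0,0],[0,0,0,0]],
])

```text
time_s: 54.15
eef_pos: [431.2, 225.1, 186.4]
orientation: [-1.571, -0.0, -1.838]
ft_force: [-0.6, -0.2, -2.2]
gripper_width: 67.8
```

move_arm([
  [[0,0.001,0,0],[0,0.0005,0,0],[0,0,0,0]],
])

```text
time_s: 54.52
eef_pos: [431.2, 225.1, 185.4]
orientation: [-1.571, 0.0, -1.838]
ft_force: [-3.3, 0.5, 3.0]
gripper_width: 67.9
```

move_arm([
  [[0,0.0005,0,0],[0,0,0,0]],
])

```text
time_s: 54.78
eef_pos: [431.2, 225.2, 185.2]
orientation: [-1.571, 0.0, -1.837]
ft_force: [-5.7, 0.4, 6.8]
gripper_width: 67.9
```

move_arm([
  [[0,0,0,0],[0,0,0,0],[0,0,0,0],[0,-0.01,0,0],[0,-0.03,0,0],[0,-0.04,0,0],[0,-0.02,0,0],[0,0,0,0]],
], gripper=-0.8)

```text
time_s: 55.78
eef_pos: [431.7, 225.2, 285.6]
orientation: [-1.569, 0.001, -1.838]
ft_force: [-0.2, -0.1, -2.2]
gripper_width: 83.4
```

```bash
python3 plan.py "633 168.7 270 -105.3 40" "633 168.7 90 -105.3 40"; python3 -c "
from h import *
d=snap('scene','s2'); snap('top','t5'); print(proj(d,(431,224,208)),proj(d,(431,224,0)))
crop('s2','s2c',380,60,540,260,3)"
```

```text
now [431.7 225.2 285.6] yaw -105.28 t 55.775 w 83.4
[[0.0002, 0.0026, 0.0348, np.float64(0.0)], [0.0003, 0.0026, 0.0349, np.float64(0.0)], [0.0002, 0.0026, 0.0348, np.float64(0.0)], [0.0003, 0.0026, 0.0349, np.float64(0.0)], [0.0002, 0.0026, 0.0348, np.float64(0.0)], [0.0002, 0.0026, 0.0349, np.float64(0.0)], [0.0, 0.036, -0.0, np.float64(0.0)], [0.0, 0.036, -0.0, np.float64(0.0)]]
[[0.0, 0.036, -0.0, np.float64(0.0)], [0.0, 0.036, -0.0, np.float64(0.0)], [0.0, 0.036, -0.0, np.float64(0.0)]]
end [633.  168.7  90. ] -105.3
[477.13484712 144.80403613] [461.45403153 207.21343708]
```

View pics/s2c.png

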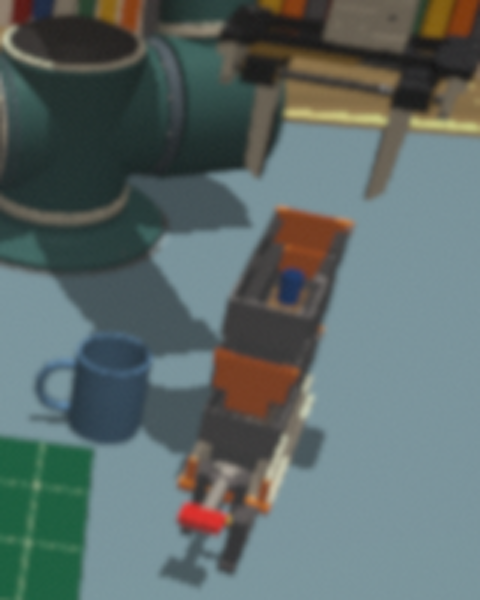

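The pile stands squarely with alternating ends, and the lever is still up. Next is the lock.

move_arm([
  [[0.0005,0,0.035,0],[0,0,0.035,0],[0,0,0.035,0],[0.0005,0,0.035,0],[0,0,0.035,0],[0.0005,0,0.034,0],[0,0.04,0,0],[0,0.04,0,0]],
], gripper=1)

```text
time_s: 56.88
eef_pos: [632.3, 168.2, 201.4]
orientation: [-1.573, -0.001, -1.838]
ft_force: [-0.1, -0.4, 0.3]
gripper_width: 8.4
```

move_arm([
  [[0,0.04,0,0],[0,0.04,0,0],[0,0.02,0,0],[0,0.01,0,0],[0,0,0,0],[0,0,0,0]],
])

```text
time_s: 57.62
eef_pos: [633.1, 168.7, 96.1]
orientation: [-1.569, 0.001, -1.838]
ft_force: [-0.0, 0.5, 0.6]
gripper_width: 0.6
```

```bash
python3 plan.py "633 168.7 79 -105.3 10"
```

```text
now [633.1 168.7  96.1] yaw -105.28 t 57.625 w 0.6
[[-0.0, 0.0085, -0.0001, np.float64(0.0)], [-0.0, 0.0086, -0.0, np.float64(0.0)]]
end [633.  168.7  79. ] -105.3
```

move_arm([
  [[0,0.01,0,0],[0,0.008,0,0],[0,0.006,0,0],[0,0.005,0,0],[0,0.004,0,0],[0,0.004,0,0],[0,0,0,0]],
])

```text
time_s: 58.5
eef_pos: [632.3, 168.5, 57.1]
orientation: [-1.572, -0.0, -1.838]
ft_force: [-0.0, -0.5, 0.4]
gripper_width: 0.4
```

move_arm([
  [[0,0.004,0,0],[0,0.004,0,0],[0,0.003,0,0],[0,0,0,0],[0,0,0,0]],
])

```text
time_s: 59.12
eef_pos: [632.5, 168.6, 46.7]
orientation: [-1.571, 0.0, -1.837]
ft_force: [-2.0, 2.2, 3.6]
gripper_width: 0.4
```

move_arm([
  [[0,0,0,0],[0,-0.02,0,0],[0,-0.04,0,0],[0,-0.05,0,0],[0,-0.05,0,0],[0,-0.04,0,0],[0,0,0.04,0],[0,0,0.04,0]],
])

```text
time_s: 60.12
eef_pos: [710.6, 147.2, 249.3]
orientation: [-1.568, 0.001, -1.837]
ft_force: [0.5, -0.4, 0.1]
gripper_width: 0.8
```

move_arm([
  [[0,0,0.03,0],[0,0,0,0],[0,0,0,0]],
])

```text
time_s: 60.5
eef_pos: [738.2, 139.6, 247.4]
orientation: [-1.571, 0.0, -1.838]
ft_force: [0.3, -0.0, 0.2]
gripper_width: 0.4
```

Run:
```python
from h import *
print(sense()['eef_pos'],sense()['ft_force'])
d=snap('scene','s3'); t=snap('top','t6')
for q,n in((load('s2'),"before"),(d,"after")):
    h=cv2.cvtColor(q["img"],cv2.COLOR_RGB2HSV).astype(int); m=((h[...,0]<5)|(h[...,0]>175))&(h[...,1]>170)&(h[...,2]>80)
    m[:, :430]=0; m[:,475:]=0; m[:215]=0; m[260:]=0; v,u=np.nonzero(m); print(n,len(u),u.mean(),v.mean())
for z in(70,42): print("exp",z,proj(d,(633,168.7,z)))
a=cv2.imread("pics/s2.png")[60:260,400:520]; b=cv2.imread("pics/s3.png")[60:260,400:520]
cv2.imwrite("pics/s3c.png",cv2.resize(np.hstack([a,b]),None,fx=3,fy=3,interpolation=cv2.INTER_CUBIC))
```

```text
[738.23194467 139.61206522 247.38491351] [ 0.31835802 -0.03602689  0.24432266]
before 73 446.972602739726 232.12328767123287
after 88 444.8068181818182 241.39772727272728
exp 70 [446.80562882 230.95896098]
exp 42 [444.87170866 239.32571755]
```

View pics/s3c.png

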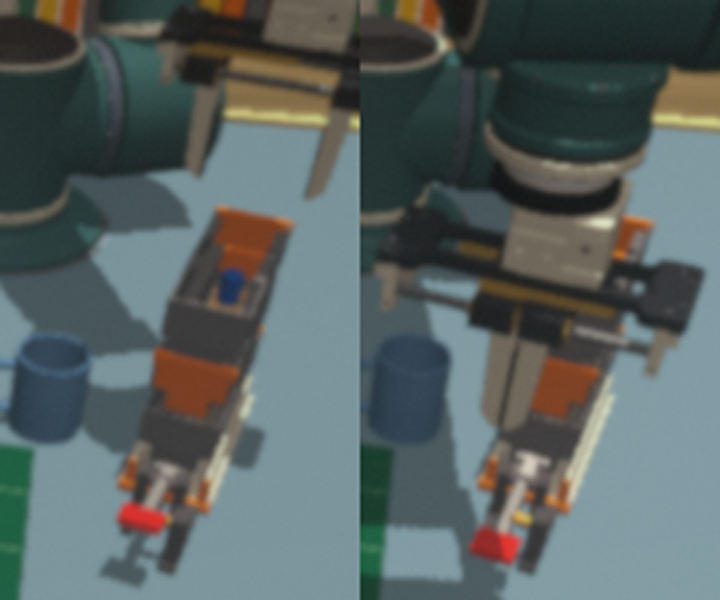

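The lever now stays down by itself: the pad dropped from row 232 to 241, and about 239 was expected for 42 mm. The pile is unchanged and the arm is clear.

```bash
python3 -c "
from h import *
print(order.finish_job()); print(sense()['time_s'])"
```

```text
the job is handed in; nothing more can be done
None
the job is handed in; nothing more can be done
```

The job is done and handed in at about 61 s; the hand-in reports no verdict. Three stamps were present, red (1), blue (2) and white (5). Each stands upright in its own tote. The totes are stacked on the carrier with alternating orange ends, and the lock lever is pressed down and holding.

- **Mishap:** the white stamp was knocked about 46 mm aside just before its first grasp, so that grip closed on nothing. I found it again beside the blue one and picked it up on the second try.
- **Pile:** the seating heights came out at 30, 88 and 146 mm (tool at 67.0, 125.0 and 185.2 mm). The first and third totes met contact force only at the bottom, so each foot entered. The second pressed 11.9 N as it bottomed out. The scene picture taken just after stacking showed the pile square and alternating.
- **Lever:** after release, the pad sat at picture row 241, against about 239 expected for 42 mm held down and 231 when up. It read 2 rows lower than expected, but it was clearly down and staying there.
- **Measurements that disagreed:** the top camera and the wrist camera differed by up to about 4 mm sideways on the totes and 7 mm on the carrier. I used the wrist values, and the totes seated with them.
- **Not checked:** I did not measure the bystanders' positions again at the end; no touch on them showed in the forces or pictures. I also did not picture the stamps inside the two covered totes after stacking.

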